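# Take the hot lid off the glue warmer with the lid lifter

### The arm

A 6-joint arm with a two-finger parallel gripper is mounted at the origin on the work surface. World frame = base frame: x ahead of the robot, y to its left, z up, the work surface at z = 0. Lengths are in m, angles in rad, forces in N, time in s.
With the tool pointing down it reaches from about 0.35 to 0.875 m from the base axis. Payload 4.2 kg.
Tool frame: the origin (TCP) lies between the finger pads; the fingertips stand 11 mm ahead of it and the grasp point (between the pads) lies 8 mm behind it; z points along the fingers, y is the direction in which the jaws open and shut (so a half turn about z gives the same grasp; the last joint's range is limited). The gripper opens to 87 mm and grips with 3 to 60 N. Pads are 19 mm wide; open, the fingers measure 117 mm over their backs; the gripper's body (75 mm by 190 mm) begins 51 mm behind the grasp point.
Start: joints at [1.563, 0.385, 0.008, 0, -1.194, -0.259], TCP at [0.165, 0.603, 0.234] pointing down, gripper open.
Joint ranges: [-3.14, 3.14], [-1.21, 2.06], [-1.07, 1.41], [-3.16, 2.05], [-2.99, -0.16], [-3.1, 3.1]. Speed limits (rad/s): [2.79, 2.79, 3.14, 3.14, 3.14, 3.14].

### API

Orientations are given as a 3x3 rotation matrix whose columns are the frame's x, y, z axes.
In Python, from rig import ctrl, imaging gives the robot as it stands.
- The arm moves only by the tool step_arm, never from a script. Its argument "commands" is a list of rows, each an object of numbers: "dx", "dy", "dz": the shift along the tool's x, y, z in m; "rx", "ry", "rz": the turn, a rotation vector about the tool's x, y, z in rad; "claw": the closure, from 0 (fully open) to 1 (shut). A call has 1 to 20 rows; each row is the pose to reach, as a shift and turn from the pose commanded when the call began, along the tool's axes at that moment; what a row does not reach only later rows make up. A row lasts 1/8 s, in which the tool goes at most 62.5 mm and 10.7 degrees, less where a joint would pass 70% of its speed; a pose out of reach is approached as far as the arm can. A call with a gripper value outside its range is refused whole. The fingers move at their own pace and stop on an object; "newtons" is the grip in N (left out, the last holds). Time passes only in rows, so rows that repeat a pose let the fingers close. It gives the time, the measured TCP pose, the force and the opening at its end, in the units of the state.
- ctrl.get_obs(): the state, without advancing time (a new reading comes with each control period).
- imaging.camera(name): name is "scene" or "top" or "wrist"; returns a dict with "img" (400x640x3 uint8, red, green, blue), "vfov" (degrees; the focal length in pixels is half the picture's height over the tangent of half this angle, whatever the lens; pixels are square), "cx", "cy" (the principal point, pixels), "distortion" ([k1, k2, p1, p2, k3] as OpenCV has them; the pictures are not rectified), "T" (4x4, takes a point from camera to world coordinates); the wrist camera has in their place "T_tool_cam" (4x4, takes a point from camera to tool coordinates, whose origin is the TCP and whose axes are the flange's). Camera axes: x right, y down, z forward; pixel columns grow to the right and rows downward; lengths in m; the calibration is good to about 2 mm. A picture is of the moment at which its call begins: read the wrist's pose just before it. There is no depth.
- ctrl.job_done(): hands the job in, once; it reports no verdict.
The state is a dict: "t": time; "joint_pos": joint angles; "dq": joint speeds; "joint_efforts": joint torques, N m; "ee_pos": TCP position; "tool_rot": TCP orientation; "ft_force": force on the tool from outside, world axes, zero at the start; "moment": the same for the moment, N m; "opening": opening from 0.0 (shut) to 1.0 (fully open).
Only numpy, scipy, OpenCV 4.12 (cv2) and the standard library are available. Lean on these libraries where they do the work, as an engineer would, in place of code of your own. Each camera call takes 0.05 s, during which the arm holds its last target.

### The job

The lid of the glue warmer is too hot to touch: take the lid lifter from its hanger, hook the loop on the lid, lift it off keeping it about level, and set it down gently on the cork pad so that the whole lid rests on the pad. Then unhook the lifter and hang it back on its fork by the collar, upright as it was. Do not touch the lid with the gripper, do not bump the lamp over the warmer, and leave everything else on the bench where it is.

Things in the scene. Friction and masses are not known exactly. Their poses are not given: they have to be found in the camera images.
- warmer: Glue warmer, fixed: upright steel pot 124 mm across, 90 mm high, bore 100 mm; a small black control box on its -x side, below the rim, reaches 81 mm from the axis. Origin: centre of its underside on the bench, z up.
- lid: Hot loose aluminium lid, 0.2 to 0.35 kg. Disc 116 mm across, 4 mm thick; plug under it 88 mm across, 10 mm deep, loose in the warmer's bore. Origin: centre of the disc's underside (on the warmer's rim), z up; the weight is centred on this axis. A rigid loop of 8 mm bar stands in its y-z plane: a hook goes in along its x axis. +x faces roughly away from the robot.
- lid_loop (a point): Centre of the loop's bar at its peak, 44 mm above the lid's origin; lid's axes. From the peak the bar slopes to 10 mm lower at 28 mm either side (y), then drops to the disc. Opening under the peak: 36 mm high above the disc, about 50 mm wide. Hooked within a few mm of the peak the lid hangs level.
- lamp: White bar lamp, fixed. Origin: on the bench under about the warmer's centre, z up, x away from the robot. Post 18 mm across on a 90 mm round foot at x = +118 mm, 340 mm high; from it an arm 18 mm wide, at z = 328 to 340 mm, runs towards -x to the light bar over the warmer.
- lamp_bar (a point): Middle of the light bar's underside, 315 mm above the bench, 30 mm to -x of the lamp's origin; lamp's axes. Bar 30 mm wide (x), 160 mm long (y), 18 mm thick. It is in the way of a gripper holding the lifter upright over the lid; with the lifter leaning back 35 degrees (handle towards -x) a gripper passes below and beside it.
- pad: Square cork pad, 160 x 160 mm, 25 mm thick, fixed on the bench. Origin: centre of its underside, z up. The lid set on it stands on its plug, its origin then 35 mm above the bench.
- hanger: Dark steel fork stand, fixed. Origin on the bench, z up. Two level prongs, 20 mm apart clear (either side of y = 0), each 9 mm wide, run from x = -25 mm (open end, to the robot) to +60 mm, tops at 135 mm; upright at x = 55 to 69 mm, 34 mm wide. Base 130 x 90 x 8 mm. The shaft hangs near x = 0; the hook (below, pointing to +x) can pass down between the prongs from above.
- lifter_grip (a point): Centre of the lid lifter's straight square wooden handle, 18 x 18 mm, 85 mm long (lifter 0.12 kg). Axes: z up the handle, x the way the hook points. Hanging, this point is 182.5 mm above the bench; lift it straight up.
- lifter_collar (a point): Centre of the underside of the lifter's flat round collar, 34 mm across, 5 mm thick, 47.5 mm below lifter_grip; it rests on the prongs. Below it an 8 mm round shaft goes straight down to a bend 132.5 mm below lifter_grip. Lifter's axes.
- lifter_hook (a point): Hook seat: mid-length of the foot's centre line, 139.4 mm below and 9.8 mm ahead (+x) of lifter_grip. The foot, 8 mm bar, goes 24 mm from the bend, forward and 35 degrees down; then turns up square, its tip's end 16 mm above the foot's centre line. Handle leaning back 35 degrees: foot level, tip straight up; the loop's bar lies on the foot between shaft and tip, with about 8 mm play.
- bridge_blank: Flat maple blank 50 x 34 x 7 mm, loose, lying on the bench between the task's things. Leave it where it is. Origin: its underside.
- cork_clamp: Small wooden spool clamp, standing, 32 mm across and 42 mm high, loose, between the task's things. Leave it where it is. Origin: its underside.
- block_plane: Small plane, 130 x 45 mm, 55 mm high, loose. Leave it where it is. Origin: its underside.
- mallet: Small wooden hammer lying on the bench, loose, about 250 mm long. Leave it where it is. Origin: its underside.
- varnish: Amber bottle, 52 mm across, 110 mm high, loose, upright. Leave it where it is. Origin: its underside.
- sanding_block: Cork block 90 x 50 x 30 mm, loose. Leave it where it is. Origin: its underside.
- chisel: Chisel with a round wooden handle lying on the bench, loose, about 215 mm long, origin between handle and blade. Leave it where it is. Origin: its underside.

How it is judged:
By the outcome, as a careful person would: the job done as asked, in the order asked, and still so for the second after the job is handed in, with the robot touching nothing.
It also fails if it takes over 72 s, if anything falls off the work surface, if the arm or the gripper's body presses on something with over 40 N, if the wrist force passes 120 N, or if a joint passes its speed limit or range.

## Working session

There is one attempt and no reset: what is moved stays moved. The work goes in short steps, Python scripts to look and compute and a tool call to move; the robot and the scene stay as the last step left them, time stands still between calls to the robot, and variables do not carry over. Pictures are saved under pics/ and viewed, and the job is handed in when it is done.

Besides the shell and the picture viewer there is one more tool, called after "Emit:" as name(argument=value, ...), one argument or row to a line, values as JSON. step_arm: Moves the arm, as the interface text tells. Its arguments: {"type":"object","properties":{"commands":{"type":"array"},"newtons":{"type":"number"}},"required":["commands"]}

```bash
ls -la; mkdir -p pics; cat > h.py <<'E'
import numpy as np, cv2
from rig import ctrl, imaging
def K(c):
    f=200/np.tan(np.radians(c["vfov"])/2); return np.array([[f,0,c["cx"]],[0,f,c["cy"]],[0,0,1]])
def Tt(o):
    T=np.eye(4);T[:3,:3]=np.array(o["tool_rot"]);T[:3,3]=o["ee_pos"];return T
def shot(n,f):
    o=ctrl.get_obs(); c=imaging.camera(n)
    T=np.array(c["T"]) if "T" in c else Tt(o)@np.array(c["T_tool_cam"])
    cv2.imwrite("pics/%s.png"%f,cv2.cvtColor(c["img"],cv2.COLOR_RGB2BGR))
    d=dict(K=K(c),D=np.array(c["distortion"],float),T=T,img=c["img"])
    np.save("pics/%s.npy"%f,d,allow_pickle=True); return d
def load(f): return np.load("pics/%s.npy"%f,allow_pickle=True).item()
def ray(d,uv):
    p=cv2.undistortPoints(np.array([[uv]],float),d["K"],d["D"])[0,0]
    v=d["T"][:3,:3]@np.array([p[0],p[1],1]); return d["T"][:3,3],v/np.linalg.norm(v)
def plane(d,uv,z):
    o,v=ray(d,uv); return o+v*(z-o[2])/v[2]
def tri(*pairs):
    A=np.zeros((3,3));b=np.zeros(3);R=[ray(d,uv) for d,uv in pairs]
    for o,v in R:
        P=np.eye(3)-np.outer(v,v);A+=P;b+=P@o
    x=np.linalg.solve(A,b); return x,[np.linalg.norm((np.eye(3)-np.outer(v,v))@(x-o)) for o,v in R]
def proj(d,X):
    Ti=np.linalg.inv(d["T"]);r=cv2.Rodrigues(Ti[:3,:3])[0]
    return cv2.projectPoints(np.array(X,float).reshape(-1,1,3),r,Ti[:3,3],d["K"],d["D"])[0].reshape(-1,2)
E
python3 - <<'E'
from h import *
np.set_printoptions(precision=4,suppress=True)
o=ctrl.get_obs()
for k in o: print(k,np.round(o[k],4).tolist())
for n in ["scene","top","wrist"]:
    d=shot(n,n+"0"); print(n,d["K"][0],d["K"][1,2],d["D"]);print(d["T"])
E
```

```text
total 12
drwxr-xr-x  3 agent agent 4096 Dec  7 09:47 .
drwxr-xr-x 23 root  root  4096 Dec  7 09:47 ..
drwxr-xr-x  2 agent agent 4096 Dec  7 09:47 pics
t 0.0
joint_pos [1.5626, 0.3856, 0.0066, -0.0005, -1.194, -0.2586]
dq [0.0011, -0.0003, -0.0002, -0.0012, 0.0004, -0.0001]
joint_efforts [0.0013, -39.0664, 18.7399, 4.2199, 0.0109, -0.0002]
ee_pos [0.1646, 0.6023, 0.2324]
tool_rot [[0.9646, -0.2638, -0.0005], [-0.2638, -0.9646, -0.0021], [0.0001, 0.0022, -1.0]]
ft_force [0.1946, -0.1532, -0.4658]
moment [-0.0071, 0.039, -0.0068]
opening 1.0027
scene [451.2335   0.     320.4528] 197.87261222938523 [-0.0396  0.      0.      0.      0.    ]
[[-0.7831  0.3561 -0.5098  1.3001]
 [ 0.6216  0.4279 -0.6561  0.9518]
 [-0.0156 -0.8307 -0.5564  0.99  ]
 [ 0.      0.      0.      1.    ]]
top [485.5964   0.     319.4763] 201.0566192260937 [-0.1109  0.      0.      0.      0.    ]
[[ 0.0136 -0.9972  0.0739  0.4397]
 [-0.9999 -0.0139 -0.0033  0.03  ]
 [ 0.0043 -0.0738 -0.9973  1.757 ]
 [ 0.      0.      0.      1.    ]]
wrist [317.3719   0.     322.6879] 204.67749702346438 [-0.0443  0.      0.      0.      0.    ]
[[-0.2638 -0.9309 -0.2525  0.2341]
 [-0.9646  0.2553  0.0664  0.583 ]
 [ 0.0026  0.2611 -0.9653  0.3843]
 [ 0.      0.      0.      1.    ]]
```

View pics/scene0.png

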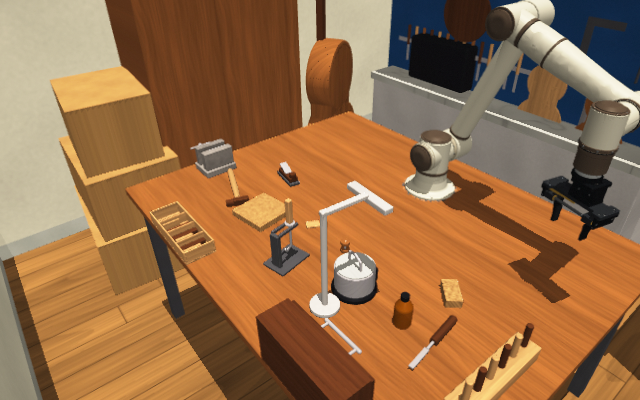

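View pics/top0.png

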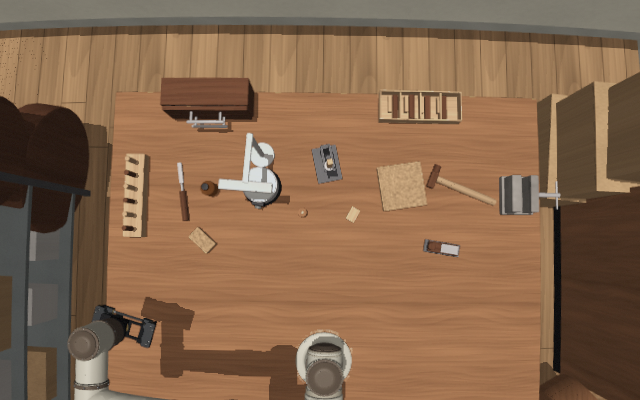

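View pics/wrist0.png

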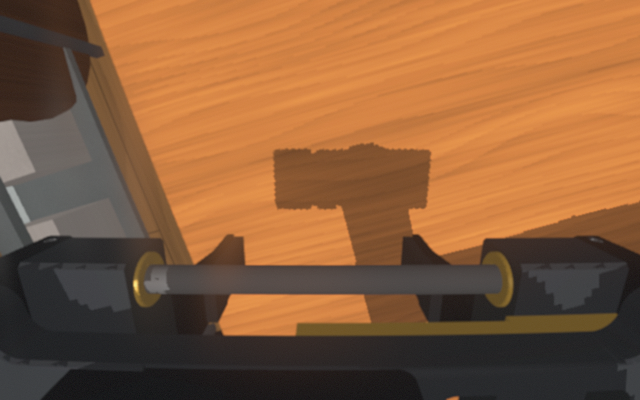

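```bash
python3 - <<'E'
import cv2
s=cv2.imread("pics/scene0.png");t=cv2.imread("pics/top0.png")
cv2.imwrite("pics/s_c1.png",cv2.resize(s[170:320,230:420],None,fx=4,fy=4,interpolation=cv2.INTER_CUBIC))
cv2.imwrite("pics/t_c1.png",cv2.resize(t[125:225,200:400],None,fx=4,fy=4,interpolation=cv2.INTER_CUBIC))
E
```

```text
(no output)
```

View pics/s_c1.png

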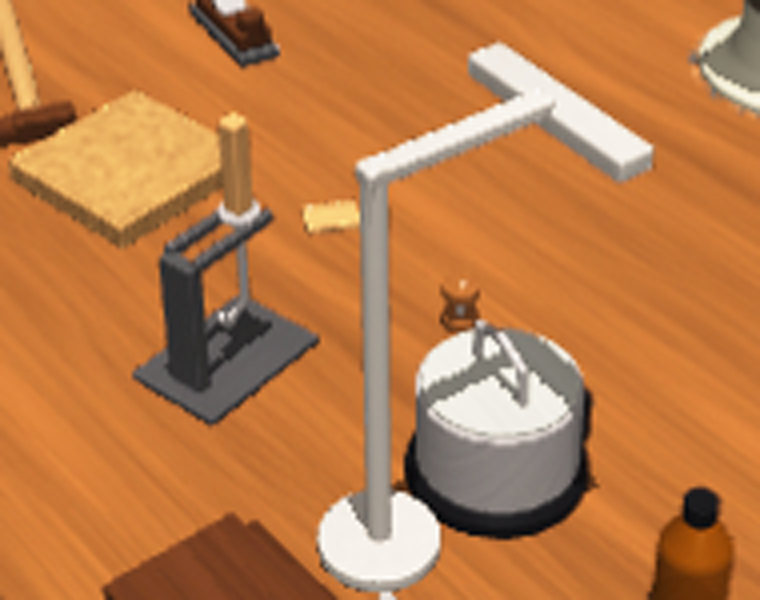

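View pics/t_c1.png

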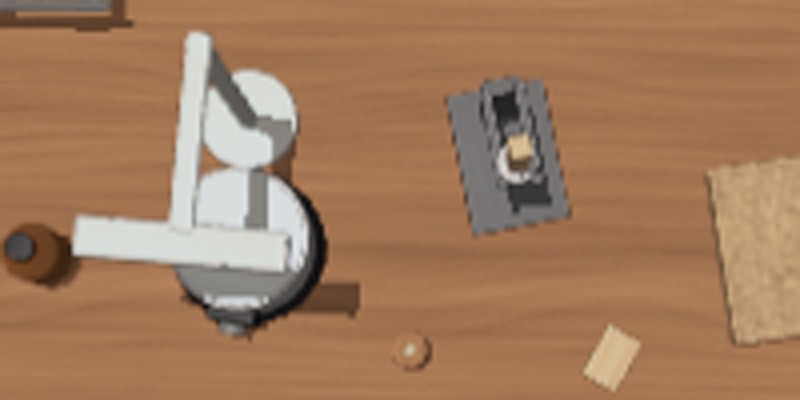

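```bash
python3 - <<'E'
from h import *
np.set_printoptions(precision=4,suppress=True)
s=load("scene0");t=load("top0")
S=lambda x,y:(x/4+230-.375,y/4+170-.375);T=lambda x,y:(x/4+200-.375,y/4+125-.375)
print("handle top",tri((s,S(233,117)),(t,T(520,144))))
print("foot",tri((s,S(380,540)),(t,T(250,118))))
print("barend1",tri((s,S(500,44)),(t,T(292,234))))
for n,p in dict(barL=(75,235),barR=(290,252)).items(): print(n,plane(t,T(*p),.333))
# base of hanger corners at z=.008
hb=[plane(t,T(*p),.008) for p in [(446,98),(543,78),(571,214),(475,236)]]
print(np.array(hb),np.mean(hb,0))
# pad
img=t["img"];hsv=cv2.cvtColor(img,cv2.COLOR_RGB2HSV)
print(hsv[185,400],hsv[230,300],hsv[200,420])
pc=[plane(t,p,.025) for p in [(377,166.5),(423,162),(427,206),(383,211)]]
print(np.array(pc),np.mean(pc,0))
# pot
print("pot rim pts",[plane(t,T(*p),.094) for p in [(250,165),(310,230)]])
print("clamp",plane(t,T(411,350),.042),"blank",plane(t,T(612,358),.007))
print("varn", plane(t,T(20,247),.11))
E
```

```text
handle top (array([ 0.682 , -0.0054,  0.2285]), [np.float64(0.0003876979223342381), np.float64(0.00038769792233429525)])
foot (array([0.7372, 0.2361, 0.0083]), [np.float64(0.0008898311828031645), np.float64(0.0008898311828029654)])
barend1 (array([0.5876, 0.1711, 0.34  ]), [np.float64(0.010951491204163505), np.float64(0.010951491204163529)])
barL [0.5936 0.3252 0.333 ]
barR [0.583  0.1654 0.333 ]
[[ 0.7587  0.0572  0.008 ]
 [ 0.7785 -0.031   0.008 ]
 [ 0.6538 -0.0578  0.008 ]
 [ 0.6326  0.029   0.008 ]] [ 0.7059 -0.0007  0.008 ]
[ 16 101 180] [ 13 127 166] [ 16  95 201]
[[ 0.6958 -0.1814  0.025 ]
 [ 0.7151 -0.3488  0.025 ]
 [ 0.5556 -0.3628  0.025 ]
 [ 0.5355 -0.2037  0.025 ]] [ 0.6255 -0.2742  0.025 ]
pot rim pts [array([0.6822, 0.2244, 0.094 ]), array([0.6263, 0.1713, 0.094 ])]
clamp [0.5267 0.0842 0.042 ] blank [ 0.5237 -0.0961  0.007 ]
varn [0.6067 0.4187 0.11  ]
```

```bash
cat >> h.py <<'E'
from scipy.spatial.transform import Rotation as Ro
def Rlean(yaw,lean):  # degrees; tool x along yaw heading, lean back
    y,l=np.radians([yaw,lean]);R=np.array([[np.cos(l),0,np.sin(l)],[0,-1,0],[np.sin(l),0,-np.cos(l)]])
    return Ro.from_euler("z",y).as_matrix()@R
def delta(p,R,p0=None,R0=None):
    o=ctrl.get_obs()
    R0=np.array(o["tool_rot"]) if R0 is None else R0; p0=np.array(o["ee_pos"]) if p0 is None else p0
    d=R0.T@(np.array(p)-p0); r=Ro.from_matrix(R0.T@R).as_rotvec()
    print("d",np.round(d,4).tolist(),"r",np.round(r,4).tolist(),"rows>=",round(max(np.linalg.norm(d)/.0625,np.degrees(np.linalg.norm(r))/10.7),1)); return d,r
E
python3 - <<'E'
from h import *
delta([.40,.20,.30],Rlean(0,45))
E
```

```text
d [0.3332, 0.3263, -0.0667] r [0.1064, 0.7807, -0.2524] rows>= 7.5
```

Emit:
step_arm(
  commands=[
    {"dx": 0.17,"dy": 0.16,"dz": -0.08,"rx": 0.05,"ry": 0.39,"rz": -0.126,"claw": 0},
    {"dx": 0.17,"dy": 0.16,"dz": -0.08,"rx": 0.05,"ry": 0.39,"rz": -0.126,"claw": 0},
    {"dx": 0.17,"dy": 0.16,"dz": -0.08,"rx": 0.05,"ry": 0.39,"rz": -0.126,"claw": 0},
    {"dx": 0.17,"dy": 0.16,"dz": -0.08,"rx": 0.05,"ry": 0.39,"rz": -0.126,"claw": 0},
    {"dx": 0.333,"dy": 0.326,"dz": -0.067,"rx": 0.106,"ry": 0.781,"rz": -0.252,"claw": 0},
    {"dx": 0.333,"dy": 0.326,"dz": -0.067,"rx": 0.106,"ry": 0.781,"rz": -0.252,"claw": 0},
    {"dx": 0.333,"dy": 0.326,"dz": -0.067,"rx": 0.106,"ry": 0.781,"rz": -0.252,"claw": 0},
    {"dx": 0.333,"dy": 0.326,"dz": -0.067,"rx": 0.106,"ry": 0.781,"rz": -0.252,"claw": 0},
    {"dx": 0.333,"dy": 0.326,"dz": -0.067,"rx": 0.106,"ry": 0.781,"rz": -0.252,"claw": 0},
    {"dx": 0.333,"dy": 0.326,"dz": -0.067,"rx": 0.106,"ry": 0.781,"rz": -0.252,"claw": 0},
  ],
)

```text
t: 1.4
ee_pos: [0.4003, 0.2005, 0.301]
tool_rot: [[0.706, -0.001, 0.708], [-0.003, -1.0, 0.001], [0.708, -0.002, -0.706]]
ft_force: [0.1, -0.2, 0.8]
opening: 1.002
```

```bash
python3 - <<'E'
from h import *
o=ctrl.get_obs();print(np.round(o["ee_pos"],4),np.round(o["tool_rot"],3),np.round(o["joint_pos"],3),o["t"],np.abs(o["dq"]).max())
shot("wrist","w1")
delta([.40,.02,.30],Rlean(0,45))
E
```

```text
[0.4003 0.2005 0.301 ] [[ 0.706 -0.001  0.708]
 [-0.003 -1.     0.001]
 [ 0.708 -0.002 -0.706]] [ 1.004 -0.23  -1.038  1.228 -0.686 -0.408] 1.4 0.05276710935563405
d [-0.0005, 0.1816, 0.0003] r [-0.002, -0.001, -0.0009] rows>= 2.9
```

View pics/w1.png

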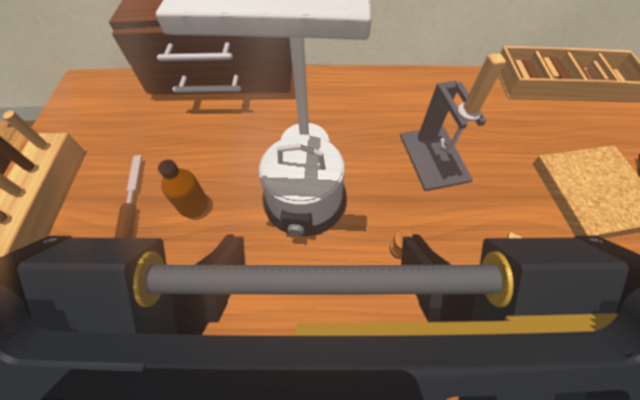

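Emit:
step_arm(
  commands=[
    {"dx": 0.028,"dy": 0.18,"dz": 0.028},
    {"dx": 0.028,"dy": 0.18,"dz": 0.028},
    {"dx": 0.028,"dy": 0.18,"dz": 0.028},
    {"dx": 0.028,"dy": 0.18,"dz": 0.028},
    {"dx": 0.028,"dy": 0.18,"dz": 0.028},
  ],
)

```text
validation failed for argument at $.co...
```

```bash
python3 - <<'E'
from h import *
o=ctrl.get_obs();print(np.round(o["ee_pos"],4),np.round(o["joint_pos"],3),o["t"],np.abs(o["dq"]).max())
shot("wrist","w2")
for f,(a,b,c,d) in dict(w1=(10,260,220,550),w2=(0,250,130,500)).items():
    cv2.imwrite("pics/%sc.png"%f,cv2.resize(cv2.imread("pics/%s.png"%f)[a:b,c:d],None,fx=2,fy=2,interpolation=cv2.INTER_CUBIC))
E
```

```text
[0.4    0.2016 0.301 ] [ 1.006 -0.229 -1.037  1.228 -0.686 -0.408] 1.45 0.03355412634438932
```

View pics/w2.png

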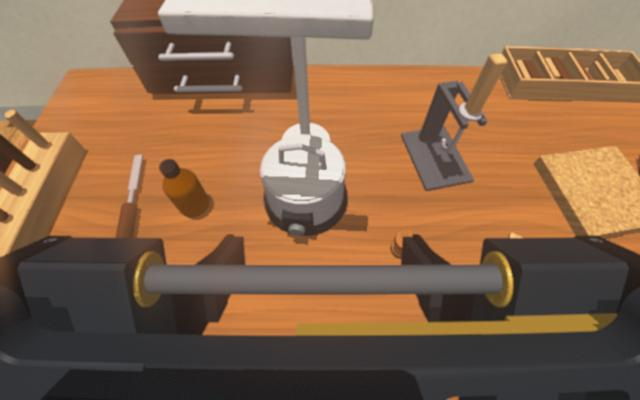

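Emit:
step_arm(
  commands=[
    {"dx": 0.028,"dy": 0.18,"dz": 0.028,"rx": 0,"ry": 0,"rz": 0,"claw": 0},
    {"dx": 0.028,"dy": 0.18,"dz": 0.028,"rx": 0,"ry": 0,"rz": 0,"claw": 0},
    {"dx": 0.028,"dy": 0.18,"dz": 0.028,"rx": 0,"ry": 0,"rz": 0,"claw": 0},
    {"dx": 0.028,"dy": 0.18,"dz": 0.028,"rx": 0,"ry": 0,"rz": 0,"claw": 0},
    {"dx": 0.028,"dy": 0.18,"dz": 0.028,"rx": 0,"ry": 0,"rz": 0,"claw": 0},
  ],
)

```text
t: 2.12
ee_pos: [0.443, 0.0212, 0.3106]
tool_rot: [[0.715, 0.002, 0.699], [-0.0, -1.0, 0.002], [0.699, -0.002, -0.715]]
ft_force: [1.1, 0.4, -0.6]
opening: 1.002
```

```bash
python3 - <<'E'
from h import *
o=ctrl.get_obs();print(np.round(o["ee_pos"],4),np.round(o["joint_pos"],3),o["t"],np.abs(o["dq"]).max())
shot("wrist","w2")
for f,(a,b,c,d) in dict(w1=(10,260,220,550),w2=(0,250,130,500)).items():
    cv2.imwrite("pics/%sc.png"%f,cv2.resize(cv2.imread("pics/%s.png"%f)[a:b,c:d],None,fx=2,fy=2,interpolation=cv2.INTER_CUBIC))
E
```

```text
[0.443  0.0212 0.3106] [ 0.321 -0.328 -1.068  1.219 -0.235  0.127] 2.125 0.06550903121357562
```

View pics/w2.png

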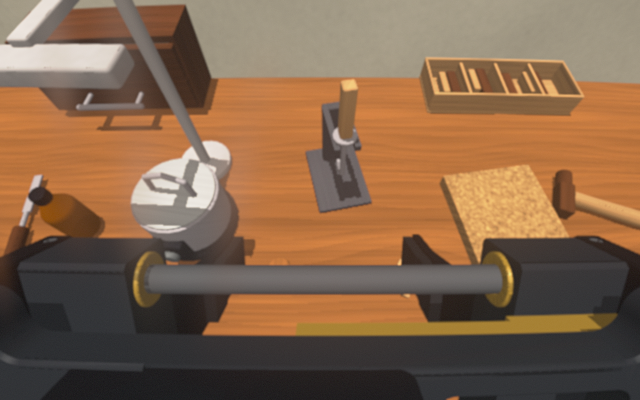

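View crops.

View pics/w1c.png

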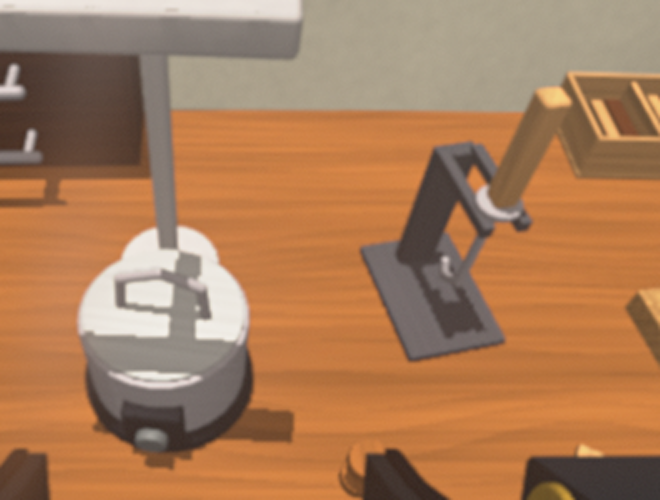

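View pics/w2c.png

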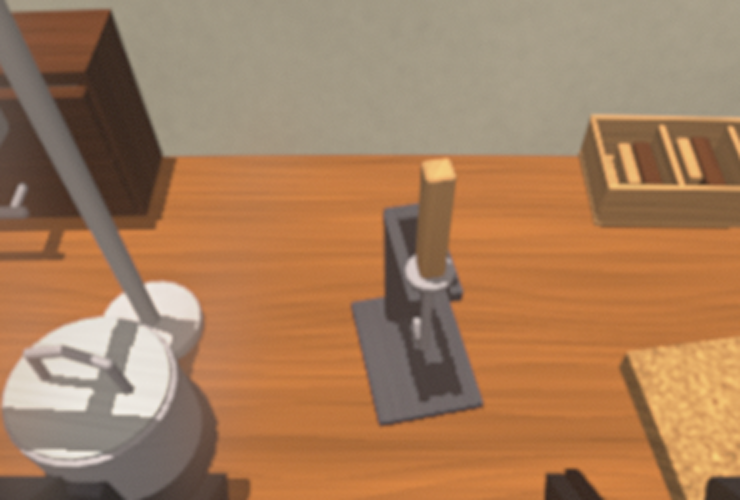

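```bash
python3 - <<'E'
import cv2
a=cv2.imread("pics/w1.png");b=cv2.imread("pics/w2.png")
f=lambda im,x,y,w,h:cv2.resize(im[y:y+h,x:x+w],None,fx=8,fy=8,interpolation=cv2.INTER_CUBIC)
cv2.imwrite("pics/z1.png",cv2.hconcat([f(a,255,135,50,70),f(a,305-10,135,48,70)]))
cv2.imwrite("pics/z2.png",f(b,130,160,95,70))
cv2.imwrite("pics/z3.png",cv2.hconcat([f(a,455,45,49,70),f(b,320,75,49,70)]))
E
```

```text
(no output)
```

View pics/z1.png

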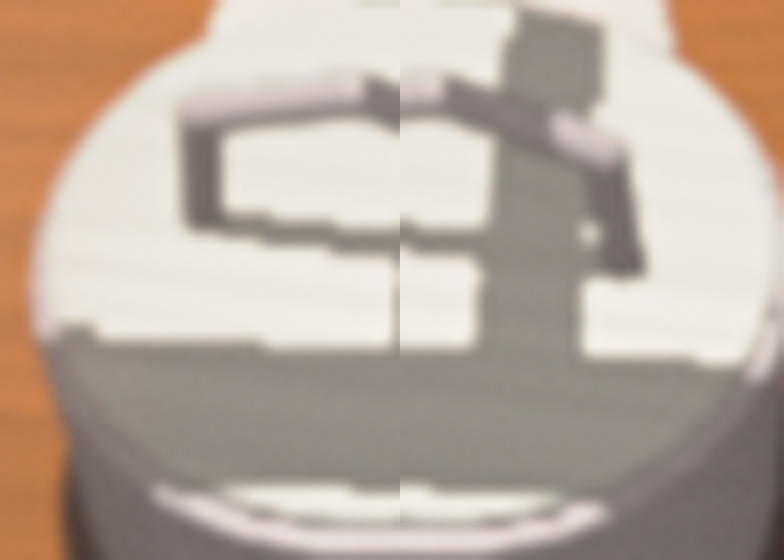

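View pics/z2.png

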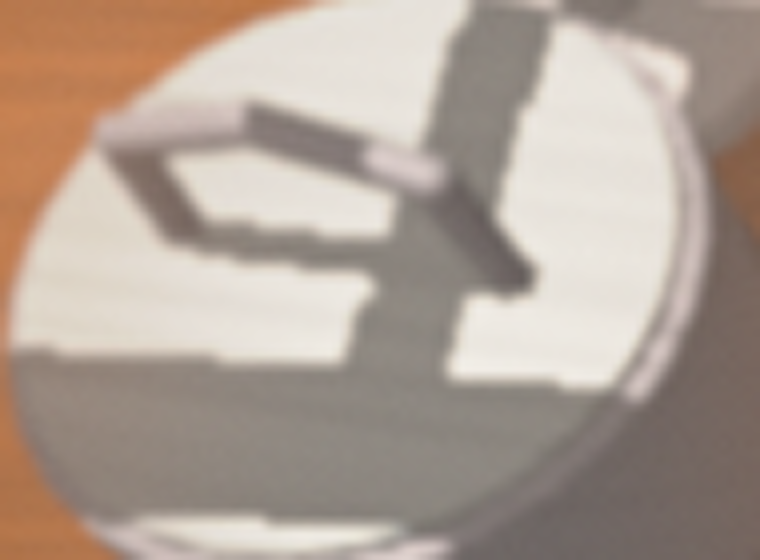

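View pics/z3.png

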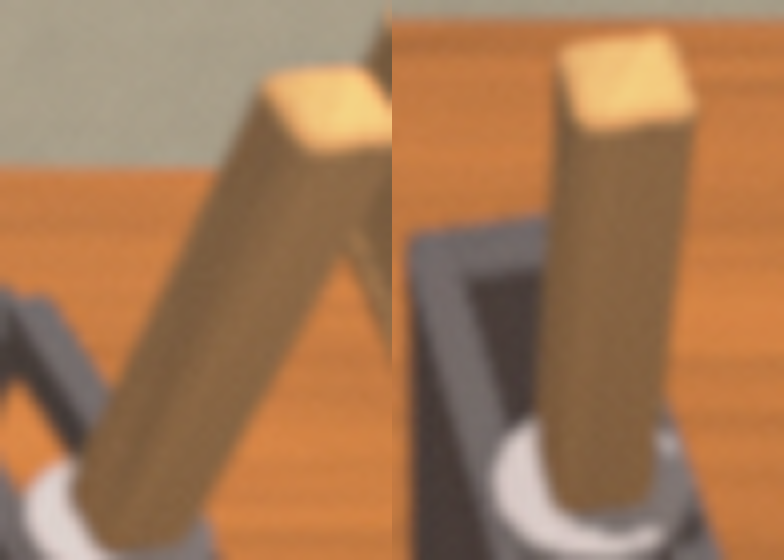

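```bash
python3 - <<'E'
from h import *
np.set_printoptions(precision=4,suppress=True)
a=load("w1");b=load("w2");s=load("scene0")
z=lambda x,y,ox,oy:(ox+x/8-.44,oy+y/8-.44)
pr=lambda n,r:print(n,r[0],np.round(r[1],4))
L=tri((a,z(195,108,255,135)),(b,z(115,130,130,160)));R=tri((a,z(218,148,295,135)),(b,z(432,178,130,160)))
pr("L",L);pr("R",R);d=L[0]-R[0];print("mid",(L[0]+R[0])/2,"len",np.linalg.norm(d),"yaw of y",np.degrees(np.arctan2(-d[0],d[1])))
pr("peak?",tri((a,z(445-400,90,295,135)),(b,z(245,115,130,160))))
pr("Rbase",tri((a,z(640-400-15,272,295,135)),(b,z(515,285,130,160))))
pr("Lbase",tri((a,z(205,228,255,135)),(b,z(185,235,130,160))))
# handle top corners z3: a panel 455,45 ; b panel x-392 320,75 
ca=[(262,85),(368,70),(310,152)];cb=[(560-392,48),(668-392,35),(585-392,130),(692-392,112)]
A=[z(x,y,455,45) for x,y in ca];B=[z(x,y,320,75) for x,y in cb]
P=[tri((a,A[i]),(b,B[i])) for i in range(3)]
for p in P: pr("top",p)
pl=[plane(b,q,.225) for q in B];pl=np.array(pl);print("top at .225",pl,pl.mean(0))
e=[pl[1]-pl[0],pl[3]-pl[2],];f=[pl[0]-pl[2],pl[1]-pl[3]]
print([np.degrees(np.arctan2(-v[0],-v[1]))*-1 for v in e],[np.degrees(np.arctan2(v[1],v[0])) for v in f],[np.linalg.norm(v) for v in e+f])
pr("topc a-b-scene",tri((b,np.mean(B,0)),(s,(287.9,198.9))))
E
```

```text
L [0.6254 0.2589 0.1246] [0. 0.]
R [0.613  0.2006 0.1288] [0.0001 0.0001]
mid [0.6192 0.2298 0.1267] len 0.05972537889044608 yaw of y -12.035494243675567
peak? [0.619  0.2291 0.1374] [0.0004 0.0004]
Rbase [0.6136 0.1996 0.0938] [0.0001 0.0001]
Lbase [0.6235 0.2607 0.0942] [0.0003 0.0003]
top [0.688  0.0002 0.2241] [0.0004 0.0004]
top [ 0.6878 -0.0149  0.2268] [0.0002 0.0002]
top [ 0.672  -0.0028  0.2236] [0. 0.]
top at .225 [[ 0.6874  0.0004  0.225 ]
 [ 0.6903 -0.0151  0.225 ]
 [ 0.6705 -0.0026  0.225 ]
 [ 0.6742 -0.0177  0.225 ]] [ 0.6806 -0.0088  0.225 ]
[np.float64(10.36787204833581), np.float64(13.868065308668632)] [np.float64(10.0614138206168), np.float64(9.056522521040257)] [np.float64(0.015779572277264436), np.float64(0.015528286860885728), np.float64(0.01721283704908143), np.float64(0.016268820192441528)]
topc a-b-scene [ 0.6795 -0.0086  0.2257] [0.0001 0.0001]
```

```bash
python3 - <<'E'
from h import *
delta([.56,.005,.31],Rlean(6,22))
delta([.6805,-.0085,.29],Rlean(11.5,0))
E
```

```text
d [0.0833, 0.0179, 0.0822] r [0.054, -0.3899, -0.0854] rows>= 2.2
d [0.1555, 0.032, 0.1806] r [0.0746, -0.7718, -0.1871] rows>= 4.3
```

Emit:
step_arm(
  commands=[
    {"dx": 0.042,"dy": 0.009,"dz": 0.041,"rx": 0.027,"ry": -0.195,"rz": -0.043,"claw": 0},
    {"dx": 0.083,"dy": 0.018,"dz": 0.082,"rx": 0.054,"ry": -0.39,"rz": -0.085,"claw": 0},
    {"dx": 0.083,"dy": 0.018,"dz": 0.082,"rx": 0.054,"ry": -0.39,"rz": -0.085,"claw": 0},
    {"dx": 0.1555,"dy": 0.032,"dz": 0.1806,"rx": 0.0746,"ry": -0.7718,"rz": -0.1871,"claw": 0},
    {"dx": 0.1555,"dy": 0.032,"dz": 0.1806,"rx": 0.0746,"ry": -0.7718,"rz": -0.1871,"claw": 0},
    {"dx": 0.1555,"dy": 0.032,"dz": 0.1806,"rx": 0.0746,"ry": -0.7718,"rz": -0.1871,"claw": 0},
    {"dx": 0.1555,"dy": 0.032,"dz": 0.1806,"rx": 0.0746,"ry": -0.7718,"rz": -0.1871,"claw": 0},
    {"dx": 0.1555,"dy": 0.032,"dz": 0.1806,"rx": 0.0746,"ry": -0.7718,"rz": -0.1871,"claw": 0},
  ],
)

```text
t: 3.18
ee_pos: [0.6817, -0.0063, 0.2868]
tool_rot: [[0.979, 0.202, -0.003], [0.202, -0.979, -0.0], [-0.003, -0.0, -1.0]]
ft_force: [-1.1, 0.1, -1.0]
opening: 1.002
```

```bash
python3 - <<'E'
from h import *
o=ctrl.get_obs();print(np.round(o["ee_pos"],4),np.round(o["joint_pos"],3),o["t"],np.abs(o["dq"]).max())
d=shot("wrist","w3")
delta([.6805,-.0085,.1765],Rlean(11.5,0))
print(proj(d,[[.6805,-.0085,.225],[.6805,-.0085,.14]]))
E
```

```text
[ 0.6817 -0.0063  0.2868] [ 0.227  0.459  0.258 -0.    -1.372  1.547] 3.175 0.08389069949887272
d [-0.0002, 0.0013, 0.112] r [0.0, 0.0012, 0.0016] rows>= 1.8
[[323.90705122 225.47451277]
 [323.51349646 196.66408809]]
```

View pics/w3.png

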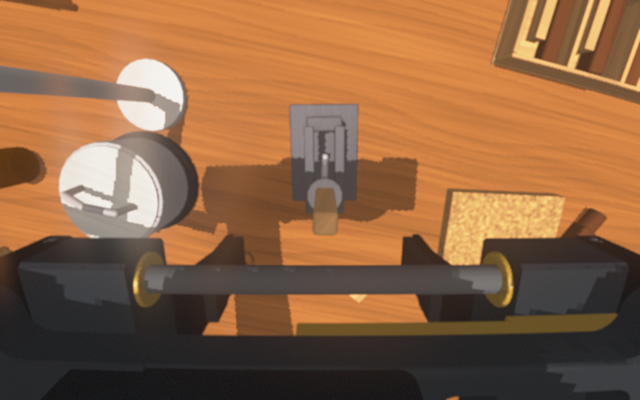

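Emit:
step_arm(
  commands=[
    {"dx": 0,"dy": 0.0012,"dz": 0.05,"rx": 0,"ry": 0,"rz": 0,"claw": 0},
    {"dx": 0,"dy": 0.0012,"dz": 0.09,"rx": 0,"ry": 0,"rz": 0,"claw": 0},
    {"dx": 0,"dy": 0.0012,"dz": 0.112,"rx": 0,"ry": 0,"rz": 0,"claw": 0},
    {"dx": 0,"dy": 0.0012,"dz": 0.112,"rx": 0,"ry": 0,"rz": 0,"claw": 0},
    {"dx": 0,"dy": 0.0012,"dz": 0.112,"rx": 0,"ry": 0,"rz": 0,"claw": 0},
  ],
)

```text
t: 3.85
ee_pos: [0.6807, -0.0115, 0.1808]
tool_rot: [[0.98, 0.197, 0.004], [0.197, -0.98, 0.0], [0.004, 0.0, -1.0]]
ft_force: [-0.2, 0.1, 0.2]
opening: 1.0
```

```bash
python3 - <<'E'
from h import *
o=ctrl.get_obs();print(np.round(o["ee_pos"],4),np.round(o["ft_force"],2),o["t"],np.abs(o["dq"]).max())
d=shot("wrist","w4")
delta([.6805,-.0085,.1765],Rlean(11.5,0))
print(proj(d,[[.6805,-.0085,.225],[.6805,-.0085,.14]]))
E
```

```text
[ 0.6807 -0.0115  0.1808] [-0.22  0.07  0.19] 3.85 0.017435523166161166
d [0.0002, -0.0033, 0.0044] r [0.0002, -0.0048, -0.0024] rows>= 0.1
[[312.54228051 309.65246971]
 [316.39879486 233.84501226]]
```

View pics/w4.png

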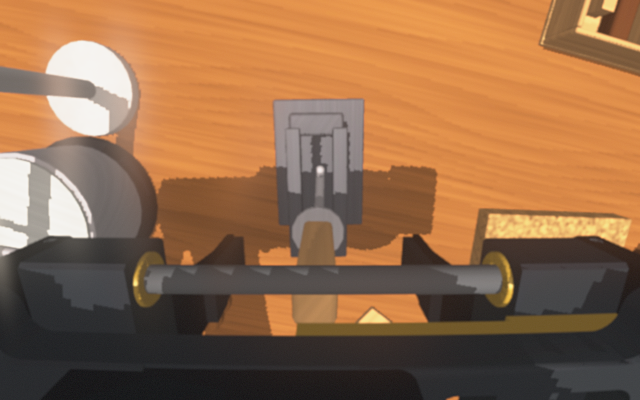

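Emit:
step_arm(
  commands=[
    {"dx": 0,"dy": -0.003,"dz": 0.004,"rx": 0,"ry": 0,"rz": 0,"claw": 0},
    {"dx": 0,"dy": -0.003,"dz": 0.004,"rx": 0,"ry": 0,"rz": 0,"claw": 0},
    {"dx": 0,"dy": -0.003,"dz": 0.004,"rx": 0,"ry": 0,"rz": 0,"claw": 0.6},
    {"dx": 0,"dy": -0.003,"dz": 0.004,"rx": 0,"ry": 0,"rz": 0,"claw": 1},
    {"dx": 0,"dy": -0.003,"dz": 0.004,"rx": 0,"ry": 0,"rz": 0,"claw": 1},
    {"dx": 0,"dy": -0.003,"dz": 0.004,"rx": 0,"ry": 0,"rz": 0,"claw": 1},
    {"dx": 0,"dy": -0.003,"dz": 0.004,"rx": 0,"ry": 0,"rz": 0,"claw": 1},
    {"dx": 0,"dy": -0.003,"dz": 0.004,"rx": 0,"ry": 0,"rz": 0,"claw": 1},
  ],
  newtons=55,
)

```text
t: 4.9
ee_pos: [0.6798, -0.0098, 0.1741]
tool_rot: [[0.981, 0.195, 0.0], [0.195, -0.981, 0.0], [0.0, -0.0, -1.0]]
ft_force: [-0.3, 0.2, 0.7]
opening: 0.401
```

```bash
python3 - <<'E'
from h import *
o=ctrl.get_obs();print(np.round(o["ee_pos"],4),np.round(o["tool_rot"],3).tolist(),np.round(o["ft_force"],2),np.round(o["moment"],3),o["t"],o["opening"]*.087,np.abs(o["dq"]).max())
d=shot("wrist","w5")
E
```

```text
[ 0.6798 -0.0098  0.1741] [[0.981, 0.195, 0.0], [0.195, -0.981, 0.0], [0.0, -0.0, -1.0]] [-0.32  0.24  0.7 ] [-0.083 -0.026 -0.012] 4.9 0.03492774090345616 0.0015231904191443915
```

View pics/w5.png

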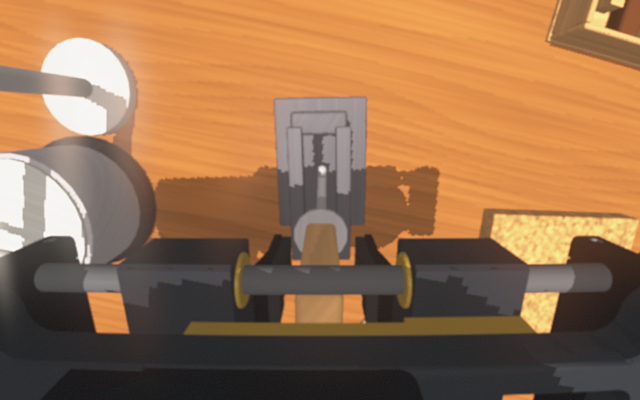

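Emit:
step_arm(
  commands=[
    {"dx": 0,"dy": 0,"dz": 0,"rx": 0,"ry": 0,"rz": 0,"claw": 1},
    {"dx": 0,"dy": 0,"dz": 0,"rx": 0,"ry": 0,"rz": 0,"claw": 1},
    {"dx": 0,"dy": 0,"dz": 0,"rx": 0,"ry": 0,"rz": 0,"claw": 1},
    {"dx": 0,"dy": 0,"dz": 0,"rx": 0,"ry": 0,"rz": 0,"claw": 1},
    {"dx": 0,"dy": 0,"dz": 0,"rx": 0,"ry": 0,"rz": 0,"claw": 1},
  ],
  newtons=55,
)

```text
t: 5.58
ee_pos: [0.6797, -0.0098, 0.174]
tool_rot: [[0.981, 0.195, 0.0], [0.195, -0.981, 0.0], [0.0, -0.0, -1.0]]
ft_force: [-0.8, 0.4, -0.2]
opening: 0.201
```

```bash
python3 - <<'E'
from h import *
o=ctrl.get_obs();print(np.round(o["ee_pos"],4),np.round(o["tool_rot"],3).tolist(),np.round(o["ft_force"],2),np.round(o["moment"],3),o["t"],o["opening"]*.087,np.abs(o["dq"]).max())
d=shot("wrist","w6")
E
```

```text
[ 0.6797 -0.0098  0.174 ] [[0.981, 0.195, 0.0], [0.195, -0.981, 0.0], [0.0, -0.0, -1.0]] [-0.76  0.42 -0.21] [0.05  0.021 0.048] 5.575 0.0174818632924536 0.0007291746987585855
```

View pics/w6.png

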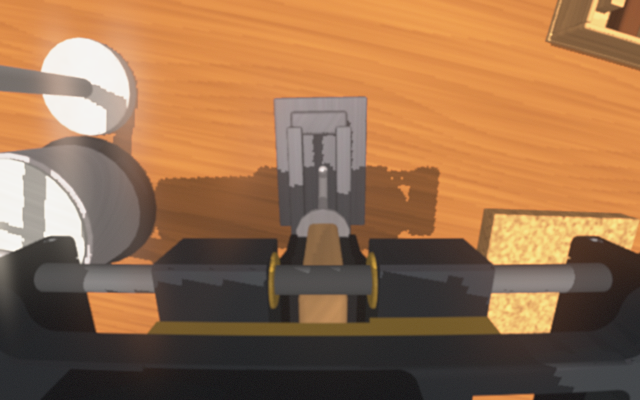

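```bash
cat >> h.py <<'E'
HK=np.array([.0105,0,.131])
def tcp_for_hook(H,yaw,lean): 
    R=Rlean(yaw,lean); return np.array(H)-R@HK,R
E
python3 - <<'E'
from h import *
import sys
P0=np.array([.6797,-.0098,.304]);R0=Rlean(11.25,0)
LX=np.array([np.cos(np.radians(-11)),np.sin(np.radians(-11)),0]);L=np.array([.619,.230,0])
p,R=tcp_for_hook(L-.05*LX+[0,0,.165],-11,35);print(p)
delta([.53,.06,.30],Rlean(0,18),P0,R0)
delta([.48,.13,.29],Rlean(-8,35),P0,R0)
delta(p,R,P0,R0)
E
```

```text
[0.48771756 0.25551872 0.26628637]
d [-0.1332, -0.0977, 0.004] r [-0.0308, 0.3131, 0.1947] rows>= 2.6
d [-0.1686, -0.1761, 0.014] r [-0.1026, 0.605, 0.3254] rows>= 3.9
d [-0.1365, -0.2977, 0.0377] r [-0.1186, 0.6031, 0.3761] rows>= 5.3
```

Emit:
step_arm(
  commands=[
    {"dx": 0,"dy": 0,"dz": -0.015,"rx": 0,"ry": 0,"rz": 0,"claw": 1},
    {"dx": 0,"dy": 0,"dz": -0.05,"rx": 0,"ry": 0,"rz": 0,"claw": 1},
    {"dx": 0,"dy": 0,"dz": -0.09,"rx": 0,"ry": 0,"rz": 0,"claw": 1},
    {"dx": 0,"dy": 0,"dz": -0.13,"rx": 0,"ry": 0,"rz": 0,"claw": 1},
    {"dx": 0,"dy": 0,"dz": -0.13,"rx": 0,"ry": 0,"rz": 0,"claw": 1},
    {"dx": 0,"dy": 0,"dz": -0.13,"rx": 0,"ry": 0,"rz": 0,"claw": 1},
  ],
  newtons=55,
)

```text
t: 6.38
ee_pos: [0.6793, -0.0098, 0.304]
tool_rot: [[0.981, 0.195, -0.0], [0.195, -0.981, 0.001], [-0.0, -0.001, -1.0]]
ft_force: [-0.8, 0.2, -2.1]
opening: 0.205
```

```bash
python3 - <<'E'
from h import *
o=ctrl.get_obs();print(np.round(o["ee_pos"],4),np.round(o["tool_rot"],3).tolist(),np.round(o["ft_force"],2),np.round(o["joint_pos"],3),o["t"])
d=shot("wrist","w7"); shot("scene","s7")
im=cv2.imread("pics/w7.png");cv2.imwrite("pics/w7c.png",cv2.resize(im[90:340,220:420],None,fx=3,fy=2.4*1.25,interpolation=cv2.INTER_CUBIC)[:600])
print(proj(d,(Tt(o)@np.array([*HK,1]))[:3]))
E
```

```text
[ 0.6793 -0.0098  0.304 ] [[0.981, 0.195, -0.0], [0.195, -0.981, 0.001], [-0.0, -0.001, -1.0]] [-0.81  0.22 -2.14] [ 2.230e-01  4.480e-01  2.800e-01 -1.000e-03 -1.404e+00  1.545e+00] 6.375
[[321.42411328 188.45956187]]
```

View pics/w7c.png

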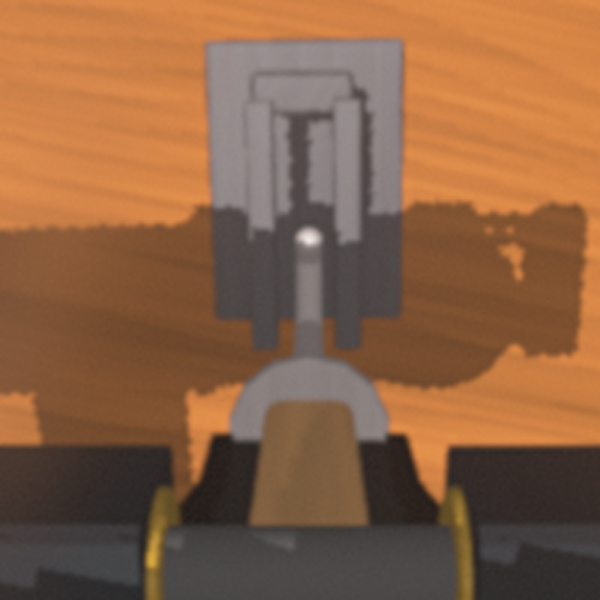

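View pics/s7.png

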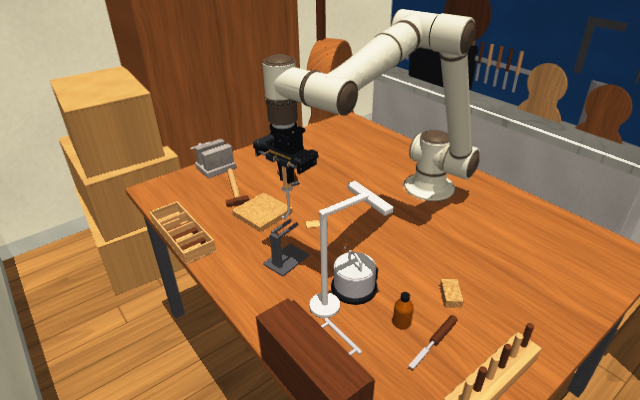

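```bash
python3 - <<'E'
from h import *
d=load("w7");T=np.eye(4);T[:3,:3]=Rlean(11.25,0);T[:3,3]=[.6793,-.0098,.304]
print(proj(d,(T@np.array([.0295,0,.1247,1]))[:3]))
E
```

```text
[[321.55376892 168.7131869 ]]
```

Emit:
step_arm(
  commands=[
    {"dx": -0.055,"dy": -0.02,"dz": 0.0,"rx": 0,"ry": 0.1,"rz": 0.05,"claw": 1},
    {"dx": -0.1,"dy": -0.055,"dz": 0.002,"rx": -0.02,"ry": 0.22,"rz": 0.12,"claw": 1},
    {"dx": -0.133,"dy": -0.098,"dz": 0.004,"rx": -0.031,"ry": 0.313,"rz": 0.195,"claw": 1},
    {"dx": -0.155,"dy": -0.138,"dz": 0.009,"rx": -0.067,"ry": 0.46,"rz": 0.26,"claw": 1},
    {"dx": -0.169,"dy": -0.176,"dz": 0.014,"rx": -0.103,"ry": 0.605,"rz": 0.325,"claw": 1},
    {"dx": -0.169,"dy": -0.176,"dz": 0.014,"rx": -0.103,"ry": 0.605,"rz": 0.325,"claw": 1},
    {"dx": -0.169,"dy": -0.176,"dz": 0.014,"rx": -0.103,"ry": 0.605,"rz": 0.325,"claw": 1},
  ],
)

```text
t: 7.35
ee_pos: [0.4777, 0.1299, 0.2883]
tool_rot: [[0.812, -0.137, 0.568], [-0.111, -0.991, -0.08], [0.573, 0.002, -0.819]]
ft_force: [0.8, -0.6, -1.3]
opening: 0.206
```

```bash
python3 - <<'E'
from h import *
o=ctrl.get_obs();print(np.round(o["ee_pos"],4),np.round(o["tool_rot"],3).tolist(),np.round(o["joint_pos"],3),o["t"],np.abs(o["dq"]).max())
LX=np.array([np.cos(np.radians(-11)),np.sin(np.radians(-11)),0]);L=np.array([.619,.230,0])
p,R=tcp_for_hook(L-.05*LX+[0,0,.165],-11,35);delta(p,R)
E
```

```text
[0.4777 0.1299 0.2883] [[0.812, -0.137, 0.568], [-0.111, -0.991, -0.08], [0.573, 0.002, -0.819]] [ 0.757 -0.115 -0.851  0.884 -0.618 -0.007] 7.35 1.1764648916186269
d [-0.0185, -0.1258, 0.0137] r [-0.0298, 0.0001, 0.046] rows>= 2.0
```

Emit:
step_arm(
  commands=[
    {"dx": -0.01,"dy": -0.045,"dz": 0.004,"rx": -0.01,"ry": 0,"rz": 0.015,"claw": 1},
    {"dx": -0.0185,"dy": -0.09,"dz": 0.009,"rx": -0.02,"ry": 0,"rz": 0.03,"claw": 1},
    {"dx": -0.0185,"dy": -0.126,"dz": 0.0137,"rx": -0.03,"ry": 0,"rz": 0.046,"claw": 1},
    {"dx": -0.0185,"dy": -0.126,"dz": 0.0137,"rx": -0.03,"ry": 0,"rz": 0.046,"claw": 1},
    {"dx": -0.0185,"dy": -0.126,"dz": 0.0137,"rx": -0.03,"ry": 0,"rz": 0.046,"claw": 1},
    {"dx": -0.0185,"dy": -0.126,"dz": 0.0137,"rx": -0.03,"ry": 0,"rz": 0.046,"claw": 1},
  ],
)

```text
t: 8.1
ee_pos: [0.4896, 0.2544, 0.268]
tool_rot: [[0.804, -0.194, 0.563], [-0.159, -0.981, -0.11], [0.573, -0.001, -0.819]]
ft_force: [0.0, -1.2, -1.5]
opening: 0.204
```

```bash
python3 - <<'E'
from h import *
o=ctrl.get_obs();print(np.round(o["ee_pos"],4),np.round(o["tool_rot"],3).tolist(),np.round(o["joint_pos"],3),o["t"],np.abs(o["dq"]).max())
T=Tt(o);print("hook",(T@[*HK,1])[:3])
d=shot("wrist","w8");shot("scene","s8");shot("top","t8")
cv2.imwrite("pics/w8c.png",cv2.resize(cv2.imread("pics/w8.png")[60:340,200:440],None,fx=2.14,fy=2.14,interpolation=cv2.INTER_CUBIC))
cv2.imwrite("pics/s8c.png",cv2.resize(cv2.imread("pics/s8.png")[120:310,280:430],None,fx=3,fy=3,interpolation=cv2.INTER_CUBIC))
LX=np.array([np.cos(np.radians(-11)),np.sin(np.radians(-11)),0]);L=np.array([.619,.230,0])
p,R=tcp_for_hook(L-.05*LX+[0,0,.165],-11,35);delta(p,R)
E
```

```text
[0.4896 0.2544 0.268 ] [[0.804, -0.194, 0.563], [-0.159, -0.981, -0.11], [0.573, -0.001, -0.819]] [ 0.953  0.064 -0.736  0.916 -0.719 -0.273] 8.1 0.005470849919625665
hook [0.57171672 0.2383143  0.16669968]
d [-0.0031, -0.0004, 0.0006] r [-0.0001, -0.0003, -0.0036] rows>= 0.1
```

View pics/w8c.png

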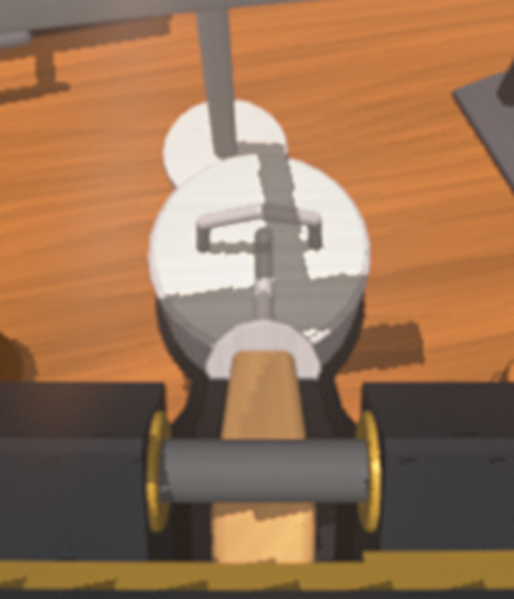

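View pics/s8c.png

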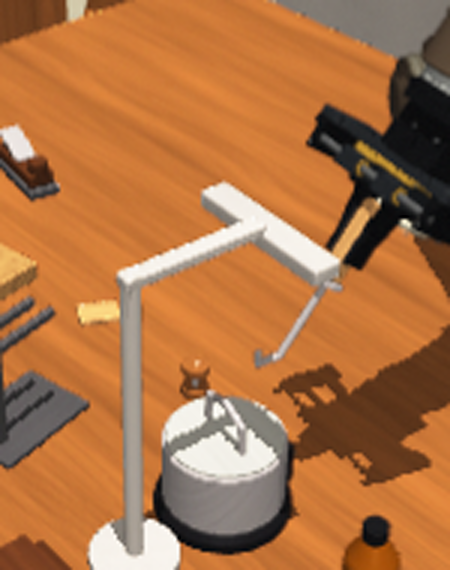

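```bash
python3 - <<'E'
from h import *
np.set_printoptions(precision=4,suppress=True)
a=load("w1");b=load("w2");c=load("w8")
z=lambda x,y,ox,oy:(ox+x/8-.44,oy+y/8-.44); w=lambda x,y:(x/2.14+200-.3,y/2.14+60-.3)
L=tri((a,z(195,108,255,135)),(b,z(115,130,130,160)),(c,w(202,221)));R=tri((a,z(218,148,295,135)),(b,z(432,178,130,160)),(c,w(317,223)))
print(L,R,(L[0]+R[0])/2);d=L[0]-R[0];print(np.degrees(np.arctan2(-d[0],d[1])))
l=plane(c,w(202,221),.126);r=plane(c,w(317,223),.126);d=l-r;print("w8 only",l,r,(l+r)/2,np.degrees(np.arctan2(-d[0],d[1])),np.linalg.norm(d))
print("peak w8",plane(c,w(262,208),.137))
E
```

```text
(array([0.625 , 0.2587, 0.125 ]), [np.float64(0.00016322363520520624), np.float64(0.00012104590733410492), np.float64(0.00015437732133659836)]) (array([0.6126, 0.2012, 0.1281]), [np.float64(0.0009889380361105598), np.float64(0.0007441737000204541), np.float64(0.0017145349415637681)]) [0.6188 0.2299 0.1266]
-12.167922922105541
w8 only [0.6244 0.2586 0.126 ] [0.612  0.2018 0.126 ] [0.6182 0.2302 0.126 ] -12.298719805397063 0.058143234459614765
peak w8 [0.6199 0.2285 0.137 ]
```

```bash
cat >> h.py <<'E'
LX=np.array([np.cos(np.radians(-12)),np.sin(np.radians(-12)),0]);L=np.array([.6186,.2298,0])
E
python3 - <<'E'
from h import *
p,R=tcp_for_hook(L-.045*LX+[0,0,.108],-12,35);delta(p,R)
E
```

```text
d [-0.032, -0.0022, 0.0499] r [-0.0102, -0.0003, 0.0107] rows>= 0.9
```

Emit:
step_arm(
  commands=[
    {"dx": -0.011,"dy": -0.001,"dz": 0.017,"rx": -0.005,"ry": 0,"rz": 0.005,"claw": 1},
    {"dx": -0.022,"dy": -0.002,"dz": 0.034,"rx": -0.01,"ry": 0,"rz": 0.01,"claw": 1},
    {"dx": -0.032,"dy": -0.002,"dz": 0.05,"rx": -0.01,"ry": 0,"rz": 0.01,"claw": 1},
    {"dx": -0.032,"dy": -0.002,"dz": 0.05,"rx": -0.01,"ry": 0,"rz": 0.01,"claw": 1},
    {"dx": -0.032,"dy": -0.002,"dz": 0.05,"rx": -0.01,"ry": 0,"rz": 0.01,"claw": 1},
  ],
)

```text
t: 8.88
ee_pos: [0.4931, 0.2572, 0.21]
tool_rot: [[0.801, -0.207, 0.562], [-0.17, -0.978, -0.118], [0.574, -0.001, -0.819]]
ft_force: [0.7, -0.4, -1.0]
opening: 0.201
```

```bash
python3 - <<'E'
from h import *
o=ctrl.get_obs();T=Tt(o);print("hook",(T@[*HK,1])[:3],np.round(o["ft_force"],2),np.round(o["joint_pos"],3),np.abs(o["dq"]).max())
d=shot("wrist","w9");shot("scene","s9")
cv2.imwrite("pics/w9c.png",cv2.resize(cv2.imread("pics/w9.png")[60:240,240:400],None,fx=3,fy=3,interpolation=cv2.INTER_CUBIC))
cv2.imwrite("pics/s9c.png",cv2.resize(cv2.imread("pics/s9.png")[200:310,300:430],None,fx=5,fy=5,interpolation=cv2.INTER_CUBIC))
p,R=tcp_for_hook(L-.045*LX+[0,0,.108],-12,35);delta(p,R)
p,R=tcp_for_hook(L+[0,0,.108],-12,35);delta(p,R)
E
```

```text
hook [0.5751186  0.23993329 0.10875091] [ 0.74 -0.36 -0.96] [ 0.885  0.137 -0.839  1.132 -0.598 -0.49 ] 0.008812932879847586
d [-0.0006, 0.0011, 0.0007] r [-0.002, -0.0013, 0.0005] rows>= 0.0
d [0.0362, 0.0012, 0.0265] r [-0.002, -0.0013, 0.0005] rows>= 0.7
```

View pics/w9c.png

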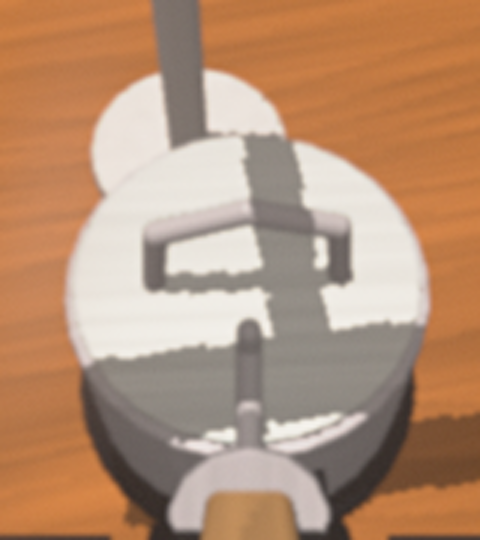

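View pics/s9c.png

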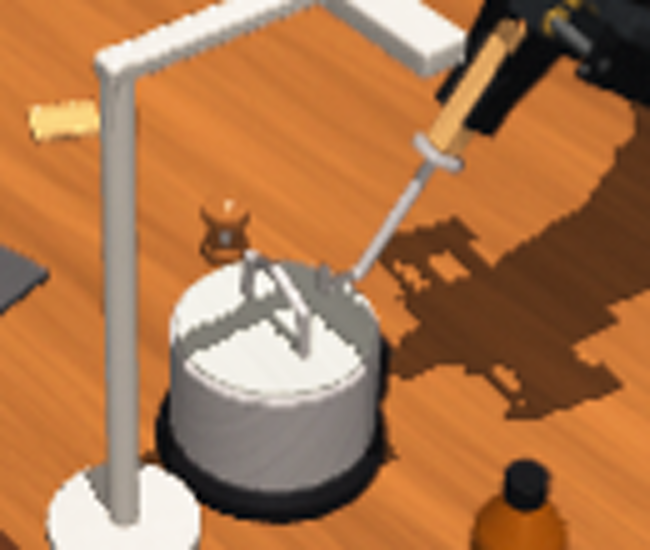

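```bash
python3 - <<'E'
from h import *
a=load("w9");s=load("s9")
print(tri((a,(250/3+240-.3,325/3+60-.3)),(s,(323/5+300-.4,268/5+200-.4))))
o=ctrl.get_obs();print((Tt(o)@np.array([.0295,0,.1247,1]))[:3])
E
```

```text
(array([0.58818574, 0.23678787, 0.12302398]), [np.float64(0.0011340525070449373), np.float64(0.0011340525070447928)])
[0.58679677 0.23796713 0.12509745]
```

Emit:
step_arm(
  commands=[
    {"dx": 0.012,"dy": 0.001,"dz": 0.009,"rx": 0,"ry": 0,"rz": 0,"claw": 1},
    {"dx": 0.024,"dy": 0.001,"dz": 0.018,"rx": 0,"ry": 0,"rz": 0,"claw": 1},
    {"dx": 0.036,"dy": 0.001,"dz": 0.0265,"rx": 0,"ry": 0,"rz": 0,"claw": 1},
    {"dx": 0.036,"dy": 0.001,"dz": 0.0265,"rx": 0,"ry": 0,"rz": 0,"claw": 1},
    {"dx": 0.036,"dy": 0.001,"dz": 0.0265,"rx": 0,"ry": 0,"rz": 0,"claw": 1},
  ],
)

```text
t: 9.6
ee_pos: [0.5363, 0.2466, 0.2076]
tool_rot: [[0.802, -0.207, 0.561], [-0.169, -0.978, -0.12], [0.573, 0.001, -0.819]]
ft_force: [-0.7, 0.5, -0.6]
opening: 0.206
```

```bash
python3 - <<'E'
from h import *
o=ctrl.get_obs();T=Tt(o);print("hook",(T@[*HK,1])[:3],np.round(o["ft_force"],2),np.round(o["joint_pos"],3),np.abs(o["dq"]).max())
d=shot("wrist","w10");shot("scene","s10")
cv2.imwrite("pics/w10c.png",cv2.resize(cv2.imread("pics/w10.png")[60:240,240:400],None,fx=3,fy=3,interpolation=cv2.INTER_CUBIC))
cv2.imwrite("pics/s10c.png",cv2.resize(cv2.imread("pics/s10.png")[200:310,300:430],None,fx=5,fy=5,interpolation=cv2.INTER_CUBIC))
p,R=tcp_for_hook(L+[0,0,.108],-12,35);delta(p,R)
p,R=tcp_for_hook(L+[0,0,.123],-12,35);delta(p,R)
E
```

```text
hook [0.61818392 0.22918239 0.1063472 ] [-0.74  0.45 -0.6 ] [ 0.783  0.183 -0.792  1.176 -0.547 -0.442] 0.009823046990462289
d [0.0014, -0.0005, -0.0009] r [-0.0002, 0.0, 0.002] rows>= 0.0
d [0.01, -0.0004, -0.0132] r [-0.0002, 0.0, 0.002] rows>= 0.3
```

View pics/w10c.png

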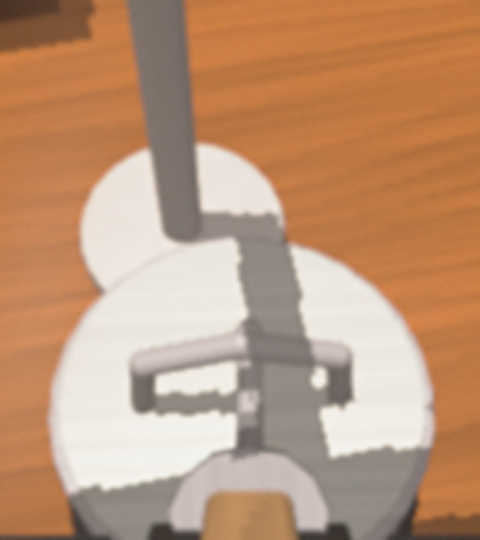

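View pics/s10c.png

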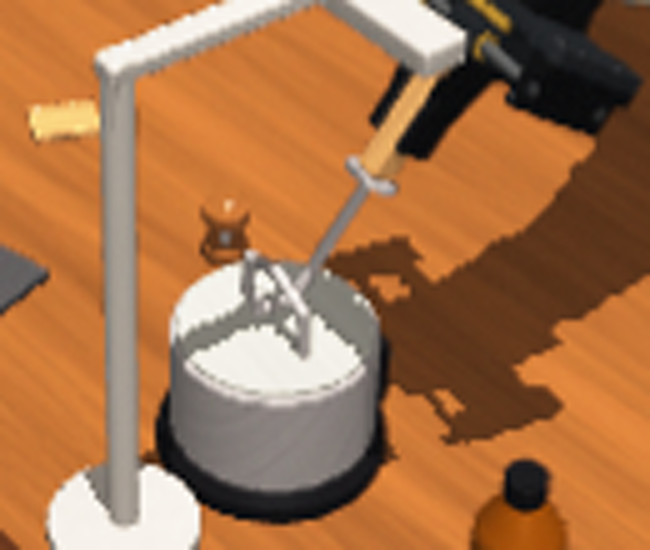

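Emit:
step_arm(
  commands=[
    {"dx": 0.006,"dy": 0,"dz": -0.008,"rx": 0,"ry": 0,"rz": 0,"claw": 1},
    {"dx": 0.01,"dy": 0,"dz": -0.0132,"rx": 0,"ry": 0,"rz": 0,"claw": 1},
    {"dx": 0.012,"dy": 0,"dz": -0.016,"rx": 0,"ry": 0,"rz": 0,"claw": 1},
    {"dx": 0.0135,"dy": 0,"dz": -0.018,"rx": 0,"ry": 0,"rz": 0,"claw": 1},
    {"dx": 0.015,"dy": 0,"dz": -0.02,"rx": 0,"ry": 0,"rz": 0,"claw": 1},
    {"dx": 0.015,"dy": 0,"dz": -0.02,"rx": 0,"ry": 0,"rz": 0,"claw": 1},
    {"dx": 0.015,"dy": 0,"dz": -0.02,"rx": 0,"ry": 0,"rz": 0,"claw": 1},
  ],
  newtons=60,
)

```text
t: 10.58
ee_pos: [0.5369, 0.2467, 0.2326]
tool_rot: [[0.802, -0.207, 0.561], [-0.169, -0.978, -0.119], [0.573, 0.001, -0.819]]
ft_force: [-0.2, -0.2, -3.8]
opening: 0.204
```

```bash
cat > look.py <<'E'
from h import *
import sys
n=sys.argv[1]
o=ctrl.get_obs();T=Tt(o);print("tcp",np.round(o["ee_pos"],4),"hook",np.round((T@[*HK,1])[:3],4),"F",np.round(o["ft_force"],2),"M",np.round(o["moment"],2),"j",np.round(o["joint_pos"],3),"dq",np.abs(o["dq"]).max(),"t",o["t"],"op",round(o["opening"],3))
shot("wrist","w"+n);shot("scene","s"+n)
def crop(f,x0,y0,x1,y1,k): cv2.imwrite("pics/%sc.png"%f,cv2.resize(cv2.imread("pics/%s.png"%f)[y0:y1,x0:x1],None,fx=k,fy=k,interpolation=cv2.INTER_CUBIC))
wb=[int(v) for v in sys.argv[2].split(",")];sb=[int(v) for v in sys.argv[3].split(",")]
crop("w"+n,*wb,min(780/(wb[2]-wb[0]),540/(wb[3]-wb[1])));crop("s"+n,*sb,min(780/(sb[2]-sb[0]),540/(sb[3]-sb[1])))
E
python3 look.py 11 240,60,400,240 300,170,430,310
```

```text
tcp [0.5369 0.2467 0.2326] hook [0.6188 0.2293 0.1313] F [-0.2  -0.22 -3.83] M [0.41 1.99 0.03] j [ 0.819  0.157 -0.743  1.057 -0.599 -0.335] dq 0.001280456232953258 t 10.575 op 0.204
```

View pics/w11c.png

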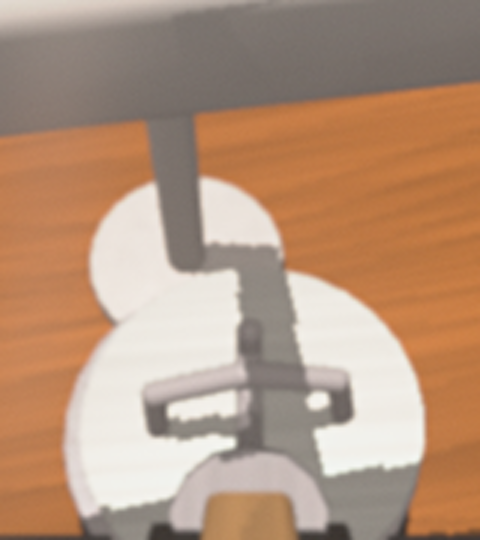

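View pics/s11c.png

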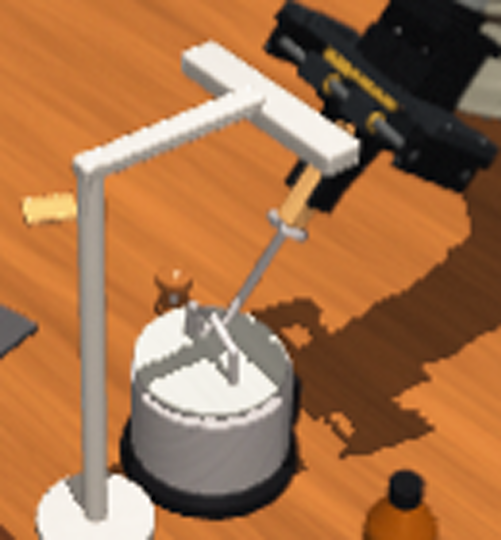

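Emit:
step_arm(
  commands=[
    {"dx": 0.003,"dy": 0,"dz": -0.0045,"rx": 0,"ry": 0,"rz": 0,"claw": 1},
    {"dx": 0.0065,"dy": 0,"dz": -0.009,"rx": 0,"ry": 0,"rz": 0,"claw": 1},
    {"dx": 0.01,"dy": 0,"dz": -0.0135,"rx": 0,"ry": 0,"rz": 0,"claw": 1},
    {"dx": 0.0126,"dy": 0,"dz": -0.018,"rx": 0,"ry": 0,"rz": 0,"claw": 1},
    {"dx": 0.0126,"dy": 0,"dz": -0.018,"rx": 0,"ry": 0,"rz": 0,"claw": 1},
    {"dx": 0.0126,"dy": 0,"dz": -0.018,"rx": 0,"ry": 0,"rz": 0,"claw": 1},
  ],
  newtons=60,
)

```text
t: 11.42
ee_pos: [0.5369, 0.2467, 0.2547]
tool_rot: [[0.802, -0.206, 0.561], [-0.169, -0.978, -0.119], [0.574, 0.001, -0.819]]
ft_force: [-0.8, 0.7, -3.4]
opening: 0.204
```

```bash
python3 look.py 12 220,60,420,240 300,170,430,310
```

```text
tcp [0.5369 0.2467 0.2547] hook [0.6188 0.2293 0.1534] F [-0.78  0.74 -3.42] M [ 0.45  2.06 -0.04] j [ 0.844  0.135 -0.699  0.971 -0.648 -0.253] dq 0.005797675497681064 t 11.425 op 0.204
```

View pics/w12c.png

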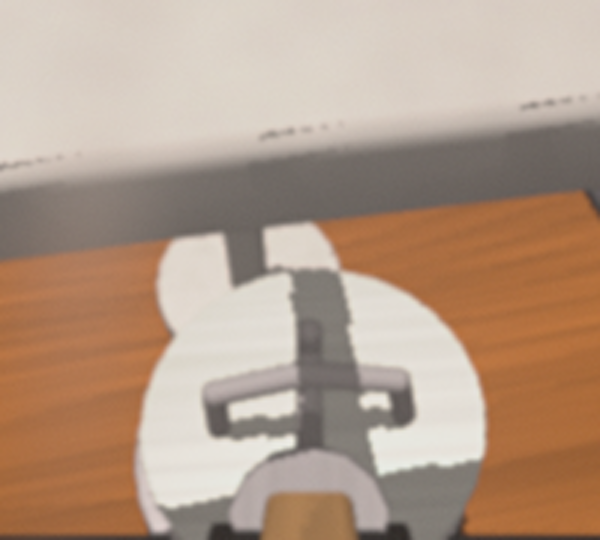

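View pics/s12c.png

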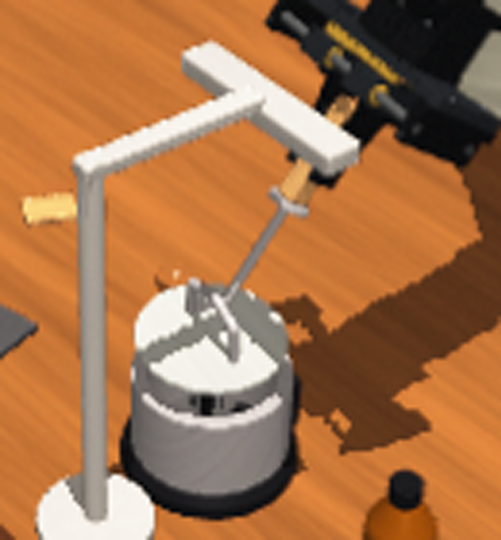

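Emit:
step_arm(
  commands=[
    {"dx": -0.004,"dy": 0,"dz": -0.003,"rx": 0,"ry": 0,"rz": 0,"claw": 1},
    {"dx": -0.012,"dy": 0,"dz": -0.008,"rx": 0,"ry": 0,"rz": 0,"claw": 1},
    {"dx": -0.024,"dy": 0,"dz": -0.017,"rx": 0,"ry": 0,"rz": 0,"claw": 1},
    {"dx": -0.037,"dy": 0,"dz": -0.026,"rx": 0,"ry": 0,"rz": 0,"claw": 1},
    {"dx": -0.049,"dy": 0,"dz": -0.034,"rx": 0,"ry": 0,"rz": 0,"claw": 1},
    {"dx": -0.057,"dy": 0,"dz": -0.04,"rx": 0,"ry": 0,"rz": 0,"claw": 1},
    {"dx": -0.061,"dy": 0,"dz": -0.043,"rx": 0,"ry": 0,"rz": 0,"claw": 1},
    {"dx": -0.061,"dy": 0,"dz": -0.043,"rx": 0,"ry": 0,"rz": 0,"claw": 1},
    {"dx": -0.061,"dy": 0,"dz": -0.043,"rx": 0,"ry": 0,"rz": 0,"claw": 1},
  ],
)

```text
t: 12.65
ee_pos: [0.4642, 0.2622, 0.2551]
tool_rot: [[0.801, -0.207, 0.561], [-0.169, -0.978, -0.119], [0.574, 0.001, -0.819]]
ft_force: [-0.7, 0.4, -4.2]
opening: 0.202
```

```bash
python3 look.py 13 220,60,420,240 290,150,440,310
python3 - <<'E'
from h import *
for H,y in [((.54,.20,.19),-12),((.54,.10,.20),-10),((.56,-.05,.20),-12),((.57,-.2,.19),-18),((.6255,-.274,.12),-20)]:
    p,R=tcp_for_hook(H,y,35);delta(p,R)
E
```

```text
tcp [0.4642 0.2622 0.2551] hook [0.5461 0.2448 0.1538] F [-0.69  0.43 -4.21] M [0.44 1.97 0.01] j [ 1.013  0.058 -0.779  0.929 -0.739 -0.361] dq 0.006272455989549069 t 12.65 op 0.202
d [0.0234, 0.045, -0.0278] r [0.0002, -0.0001, 0.0012] rows>= 0.9
d [0.0461, 0.1458, -0.024] r [0.0202, -0.0001, -0.0274] rows>= 2.5
d [0.0875, 0.2854, 0.0051] r [0.0002, -0.0001, 0.0012] rows>= 4.8
d [0.1155, 0.4214, 0.037] r [-0.0599, -0.0001, 0.0869] rows>= 7.0
d [0.1327, 0.4793, 0.1346] r [-0.0799, -0.0002, 0.1155] rows>= 8.2
```

View pics/s13c.png

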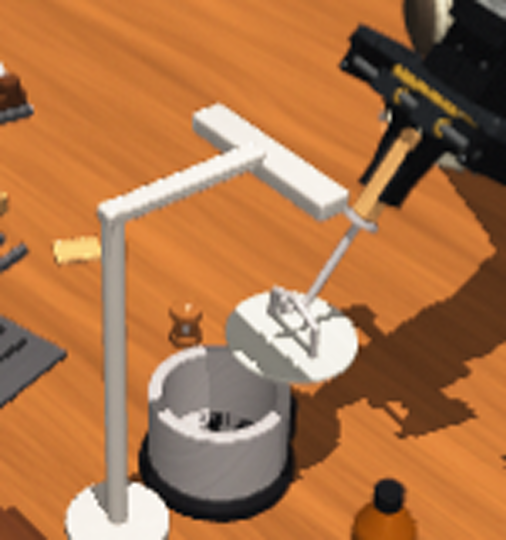

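Emit:
step_arm(
  commands=[
    {"dx": 0.005,"dy": 0.008,"dz": -0.006,"rx": 0,"ry": 0,"rz": 0,"claw": 1},
    {"dx": 0.014,"dy": 0.025,"dz": -0.016,"rx": 0,"ry": 0,"rz": 0,"claw": 1},
    {"dx": 0.0234,"dy": 0.046,"dz": -0.026,"rx": 0,"ry": 0,"rz": 0,"claw": 1},
    {"dx": 0.03,"dy": 0.07,"dz": -0.027,"rx": 0.005,"ry": 0,"rz": -0.007,"claw": 1},
    {"dx": 0.036,"dy": 0.096,"dz": -0.026,"rx": 0.01,"ry": 0,"rz": -0.014,"claw": 1},
    {"dx": 0.041,"dy": 0.122,"dz": -0.025,"rx": 0.015,"ry": 0,"rz": -0.02,"claw": 1},
    {"dx": 0.046,"dy": 0.148,"dz": -0.024,"rx": 0.02,"ry": 0,"rz": -0.027,"claw": 1},
    {"dx": 0.054,"dy": 0.176,"dz": -0.018,"rx": 0.016,"ry": 0,"rz": -0.022,"claw": 1},
    {"dx": 0.062,"dy": 0.204,"dz": -0.012,"rx": 0.012,"ry": 0,"rz": -0.016,"claw": 1},
    {"dx": 0.071,"dy": 0.232,"dz": -0.006,"rx": 0.008,"ry": 0,"rz": -0.01,"claw": 1},
    {"dx": 0.079,"dy": 0.26,"dz": 0,"rx": 0.004,"ry": 0,"rz": -0.005,"claw": 1},
    {"dx": 0.0875,"dy": 0.286,"dz": 0.005,"rx": 0,"ry": 0,"rz": 0,"claw": 1},
    {"dx": 0.093,"dy": 0.314,"dz": 0.012,"rx": -0.012,"ry": 0,"rz": 0.018,"claw": 1},
    {"dx": 0.099,"dy": 0.341,"dz": 0.019,"rx": -0.024,"ry": 0,"rz": 0.036,"claw": 1},
    {"dx": 0.105,"dy": 0.368,"dz": 0.025,"rx": -0.036,"ry": 0,"rz": 0.053,"claw": 1},
    {"dx": 0.11,"dy": 0.393,"dz": 0.031,"rx": -0.048,"ry": 0,"rz": 0.07,"claw": 1},
    {"dx": 0.113,"dy": 0.411,"dz": 0.035,"rx": -0.056,"ry": 0,"rz": 0.081,"claw": 1},
    {"dx": 0.1155,"dy": 0.421,"dz": 0.037,"rx": -0.06,"ry": 0,"rz": 0.087,"claw": 1},
    {"dx": 0.1155,"dy": 0.421,"dz": 0.037,"rx": -0.06,"ry": 0,"rz": 0.087,"claw": 1},
    {"dx": 0.1155,"dy": 0.421,"dz": 0.037,"rx": -0.06,"ry": 0,"rz": 0.087,"claw": 1},
  ],
)

```text
t: 15.25
ee_pos: [0.4902, -0.1734, 0.2914]
tool_rot: [[0.779, -0.308, 0.546], [-0.252, -0.951, -0.177], [0.574, 0.0, -0.819]]
ft_force: [0.1, 0.5, -3.7]
opening: 0.204
```

```bash
python3 look.py 14 120,0,520,240 180,130,340,270
python3 - <<'E'
from h import *
shot("top","t14")
E
```

```text
tcp [ 0.4902 -0.1734  0.2914] hook [ 0.5699 -0.1992  0.1902] F [ 0.08  0.49 -3.7 ] M [0.63 1.94 0.08] j [ 0.046 -0.113 -0.763  0.553 -0.394  0.755] dq 0.00651904987176661 t 15.25 op 0.204
```

View pics/w14c.png

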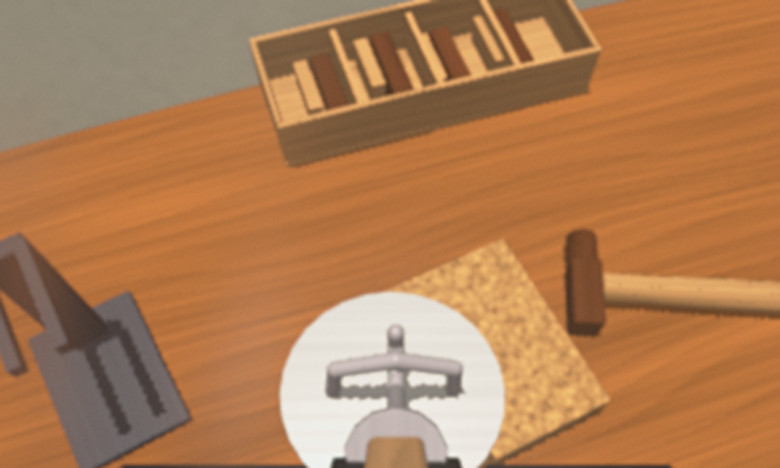

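View pics/s14c.png

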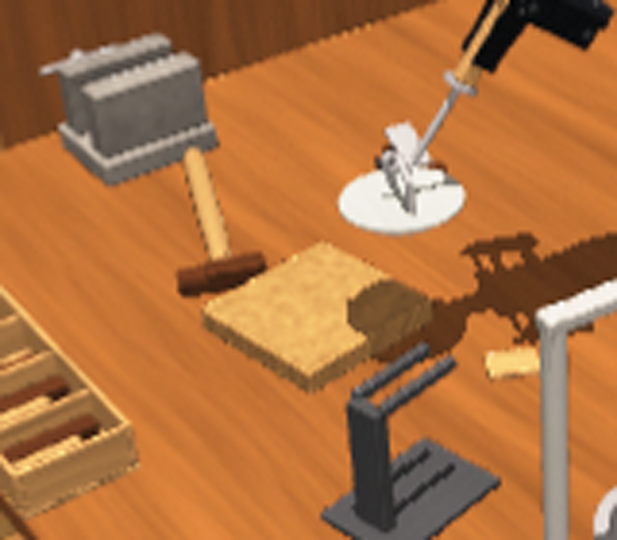

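View pics/t14.png

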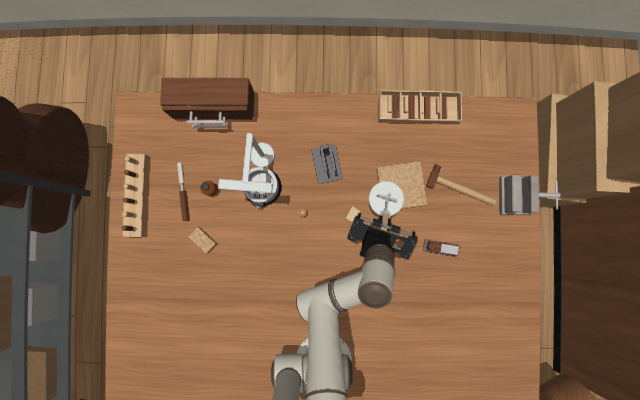

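```bash
python3 - <<'E'
from h import *
np.set_printoptions(precision=4,suppress=True)
s=load("scene0");t=load("top0");w=load("w14")
S=lambda x,y:(x/4+230-.375,y/4+170-.375)
for n,a,b in [("A",(122,236),(377,166.5)),("B",(12,168),(423,162)),("C",(135,92),(427,206))]:
    print(n,tri((s,S(*a)),(t,b)),plane(s,S(*a),.025))
k=400/780;W=lambda x,y:(120+x*k,y*k)
print("w14 far corner B?",plane(w,W(503,240),.025),"right C",plane(w,W(608,402),.025))
hsv=cv2.cvtColor(t["img"],cv2.COLOR_RGB2HSV)
c=t["img"][155:218,370:435].astype(int);m=((c[:,:,1]>125)&(c[:,:,0]>165)).astype(np.uint8)
m=cv2.morphologyEx(m,cv2.MORPH_OPEN,np.ones((3,3)));m=cv2.morphologyEx(m,cv2.MORPH_CLOSE,np.ones((5,5)))
cs=max(cv2.findContours(m,0,1)[0],key=cv2.contourArea);r=cv2.minAreaRect(cs);bx=cv2.boxPoints(r)+[370,155];print(r);q=np.array([plane(t,p,.025) for p in bx]);print(q,q.mean(0))
E
```

```text
A (array([ 0.6952, -0.1811,  0.0167]), [np.float64(0.0022233449945163663), np.float64(0.0022233449945163546)]) [ 0.6989 -0.1697  0.025 ]
B (array([ 0.7145, -0.3504,  0.0066]), [np.float64(0.004163546255958377), np.float64(0.004163546255958347)]) [ 0.7228 -0.3225  0.025 ]
C (array([ 0.5582, -0.3661,  0.0179]), [np.float64(0.0026736053072281274), np.float64(0.0026736053072278975)]) [ 0.5654 -0.3586  0.025 ]
w14 far corner B? [ 0.7174 -0.3411  0.025 ] right C [ 0.5614 -0.364   0.025 ]
((31.989992141723633, 30.43000030517578), (44.689151763916016, 44.264888763427734), 81.8698959350586)
[[ 0.6961 -0.1812  0.025 ]
 [ 0.7216 -0.3406  0.025 ]
 [ 0.5613 -0.363   0.025 ]
 [ 0.5367 -0.2045  0.025 ]] [ 0.6289 -0.2723  0.025 ]
```

```bash
python3 - <<'E'
from h import *
for H,y in [((.628,-.272,.12),-20),((.628,-.272,.085),-20),((.628,-.272,.07),-20)]:
    p,R=tcp_for_hook(H,y,35);print(p);delta(p,R)
E
```

```text
[ 0.54931051 -0.24335937  0.22128637]
d [0.0234, 0.0486, 0.102] r [-0.0208, -0.0002, 0.0299] rows>= 1.8
[ 0.54931051 -0.24335937  0.18628637]
d [0.0033, 0.0486, 0.1307] r [-0.0208, -0.0002, 0.0299] rows>= 2.2
[ 0.54931051 -0.24335937  0.17128637]
d [-0.0053, 0.0486, 0.143] r [-0.0208, -0.0002, 0.0299] rows>= 2.4
```

Emit:
step_arm(
  commands=[
    {"dx": 0.004,"dy": 0.008,"dz": 0.017,"rx": -0.004,"ry": 0,"rz": 0.005,"claw": 1},
    {"dx": 0.009,"dy": 0.019,"dz": 0.04,"rx": -0.008,"ry": 0,"rz": 0.012,"claw": 1},
    {"dx": 0.014,"dy": 0.03,"dz": 0.063,"rx": -0.013,"ry": 0,"rz": 0.019,"claw": 1},
    {"dx": 0.019,"dy": 0.04,"dz": 0.084,"rx": -0.018,"ry": 0,"rz": 0.026,"claw": 1},
    {"dx": 0.022,"dy": 0.046,"dz": 0.097,"rx": -0.021,"ry": 0,"rz": 0.03,"claw": 1},
    {"dx": 0.0234,"dy": 0.0486,"dz": 0.102,"rx": -0.021,"ry": 0,"rz": 0.03,"claw": 1},
    {"dx": 0.019,"dy": 0.0486,"dz": 0.108,"rx": -0.021,"ry": 0,"rz": 0.03,"claw": 1},
    {"dx": 0.012,"dy": 0.0486,"dz": 0.118,"rx": -0.021,"ry": 0,"rz": 0.03,"claw": 1},
    {"dx": 0.006,"dy": 0.0486,"dz": 0.127,"rx": -0.021,"ry": 0,"rz": 0.03,"claw": 1},
    {"dx": 0.0033,"dy": 0.0486,"dz": 0.1307,"rx": -0.021,"ry": 0,"rz": 0.03,"claw": 1},
    {"dx": 0.0033,"dy": 0.0486,"dz": 0.1307,"rx": -0.021,"ry": 0,"rz": 0.03,"claw": 1},
    {"dx": 0.0033,"dy": 0.0486,"dz": 0.1307,"rx": -0.021,"ry": 0,"rz": 0.03,"claw": 1},
  ],
)

```text
t: 16.9
ee_pos: [0.551, -0.251, 0.2062]
tool_rot: [[0.788, -0.333, 0.518], [-0.287, -0.943, -0.17], [0.545, -0.015, -0.838]]
ft_force: [-0.2, 0.7, -4.1]
opening: 0.202
```

```bash
python3 look.py 15 170,40,470,240 180,150,340,270
python3 - <<'E'
from h import *
shot("top","t15");cv2.imwrite("pics/t15c.png",cv2.resize(cv2.imread("pics/t15.png")[140:250,340:460],None,fx=5,fy=5,interpolation=cv2.INTER_CUBIC))
p,R=tcp_for_hook((.628,-.272,.07),-20,35);delta(p,R)
E
```

```text
tcp [ 0.551  -0.251   0.2062] hook [ 0.6272 -0.2763  0.1021] F [-0.21  0.65 -4.05] M [0.59 1.89 0.02] j [-0.16   0.152 -0.711  0.565 -0.161  0.852] dq 0.003033263229645612 t 16.9 op 0.202
d [-0.0225, -0.0063, 0.027] r [-0.0173, 0.0344, -0.0009] rows>= 0.6
```

View pics/w15c.png

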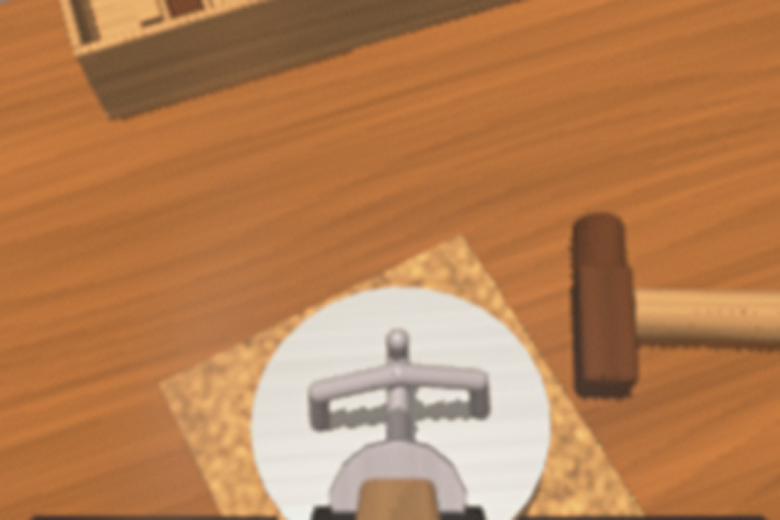

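View pics/s15c.png

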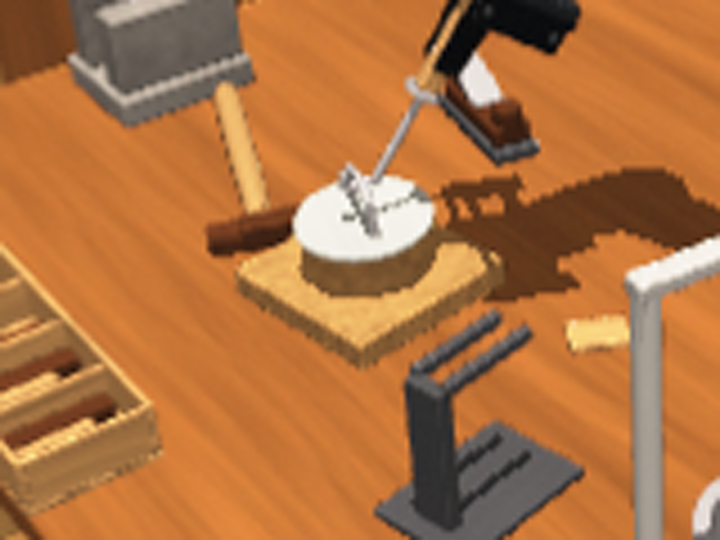

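View pics/t15c.png

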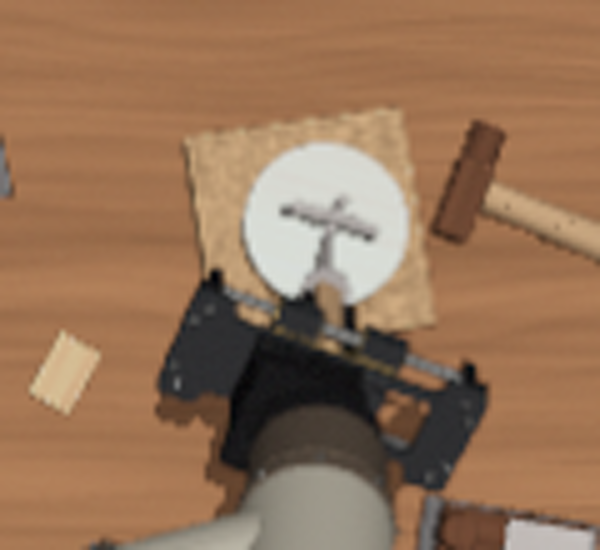

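```bash
python3 - <<'E'
from h import *
p,R=tcp_for_hook((.628,-.272,.105),-20,22);print(p);delta(p,R);delta(p,R,np.array([.5493,-.2434,.1863]),Rlean(-20,35))
E
```

```text
[ 0.57273772 -0.25188617  0.22252772]
d [0.0263, -0.0068, -0.0023] r [-0.0173, -0.1925, 0.001] rows>= 1.0
d [0.0412, -0.0, -0.0154] r [0.0, -0.2269, -0.0] rows>= 1.2
```

Emit:
step_arm(
  commands=[
    {"dx": 0.004,"dy": -0.001,"dz": -0.001,"rx": -0.003,"ry": -0.03,"rz": 0,"claw": 1},
    {"dx": 0.01,"dy": -0.003,"dz": -0.001,"rx": -0.007,"ry": -0.08,"rz": 0,"claw": 1},
    {"dx": 0.018,"dy": -0.005,"dz": -0.002,"rx": -0.012,"ry": -0.135,"rz": 0,"claw": 1},
    {"dx": 0.026,"dy": -0.007,"dz": -0.002,"rx": -0.017,"ry": -0.193,"rz": 0,"claw": 1},
    {"dx": 0.026,"dy": -0.007,"dz": -0.002,"rx": -0.017,"ry": -0.193,"rz": 0,"claw": 1},
    {"dx": 0.026,"dy": -0.007,"dz": -0.002,"rx": -0.017,"ry": -0.193,"rz": 0,"claw": 1},
  ],
)

```text
t: 17.8
ee_pos: [0.5718, -0.2517, 0.221]
tool_rot: [[0.872, -0.342, 0.35], [-0.317, -0.94, -0.128], [0.373, 0.0, -0.928]]
ft_force: [-0.2, 0.3, -3.5]
opening: 0.202
```

```bash
python3 look.py 16 170,40,470,240 180,150,340,270
python3 - <<'E'
from h import *
o=ctrl.get_obs();R=np.array(o["tool_rot"]);print("lean",np.degrees(np.arccos(-R[2,2])),"yaw",np.degrees(np.arctan2(R[1,0],R[0,0])))
p,R=tcp_for_hook((.628,-.272,.105),-20,22);delta(p,R)
E
```

```text
tcp [ 0.5718 -0.2517  0.221 ] hook [ 0.6269 -0.2717  0.1033] F [-0.18  0.28 -3.51] M [ 0.38  1.32 -0.02] j [-0.117  0.227 -0.367  0.151 -0.61   1.231] dq 0.014362234819525574 t 17.8 op 0.202
lean 21.86582028233405 yaw -19.956259096597183
d [0.0018, -0.0002, -0.001] r [0.0002, 0.0023, 0.0007] rows>= 0.0
```

View pics/w16c.png

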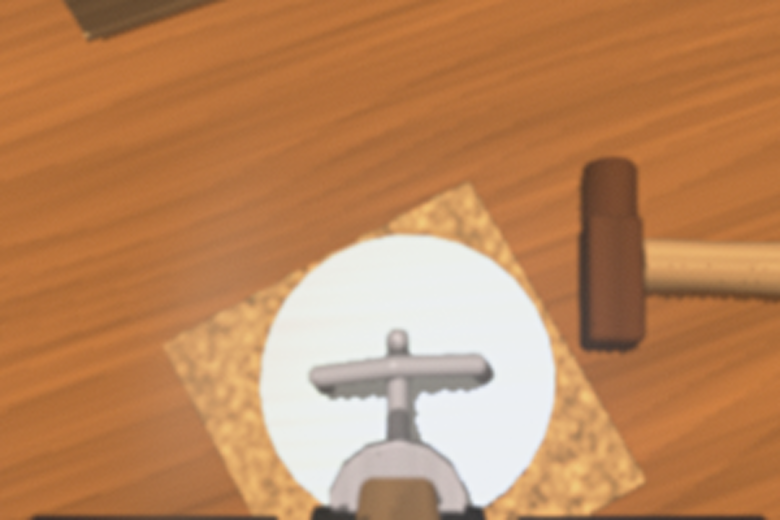

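View pics/s16c.png

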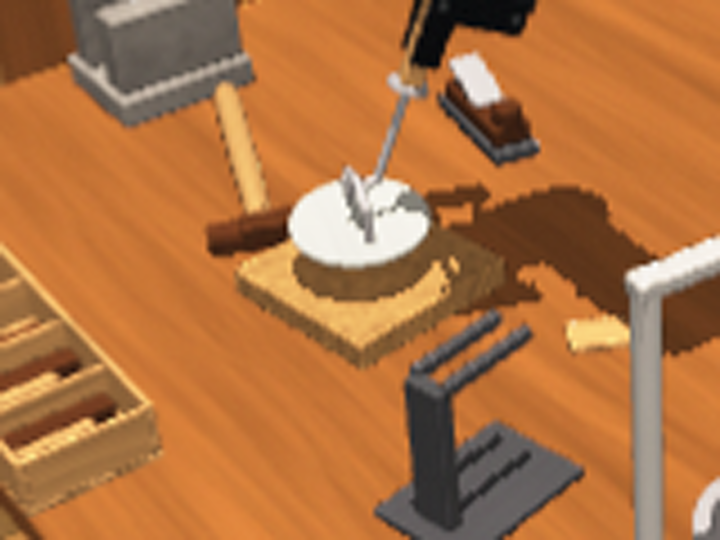

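Emit:
step_arm(
  commands=[
    {"dx": -0.003,"dy": 0,"dz": 0.008,"rx": 0,"ry": 0,"rz": 0,"claw": 1},
    {"dx": -0.006,"dy": 0,"dz": 0.016,"rx": 0,"ry": 0,"rz": 0,"claw": 1},
    {"dx": -0.0088,"dy": 0,"dz": 0.022,"rx": 0,"ry": 0,"rz": 0,"claw": 1},
    {"dx": -0.01,"dy": 0,"dz": 0.025,"rx": 0,"ry": 0,"rz": 0,"claw": 1},
    {"dx": -0.0106,"dy": 0,"dz": 0.0265,"rx": 0,"ry": 0,"rz": 0,"claw": 1},
    {"dx": -0.0112,"dy": 0,"dz": 0.028,"rx": 0,"ry": 0,"rz": 0,"claw": 1},
    {"dx": -0.0118,"dy": 0,"dz": 0.0295,"rx": 0,"ry": 0,"rz": 0,"claw": 1},
    {"dx": -0.0125,"dy": 0,"dz": 0.031,"rx": 0,"ry": 0,"rz": 0,"claw": 1},
    {"dx": -0.0125,"dy": 0,"dz": 0.031,"rx": 0,"ry": 0,"rz": 0,"claw": 1},
  ],
)

```text
t: 19.02
ee_pos: [0.5733, -0.2518, 0.1889]
tool_rot: [[0.871, -0.341, 0.353], [-0.316, -0.94, -0.128], [0.375, 0.0, -0.927]]
ft_force: [1.4, -0.1, -2.8]
opening: 0.203
```

```bash
python3 look.py 17 170,40,470,240 180,150,340,270
```

```text
tcp [ 0.5733 -0.2518  0.1889] hook [ 0.6287 -0.2719  0.0714] F [ 1.41 -0.12 -2.75] M [0.42 1.07 0.01] j [-0.118  0.261 -0.419  0.172 -0.523  1.207] dq 0.0017045094562498433 t 19.025 op 0.203
```

View pics/s17c.png

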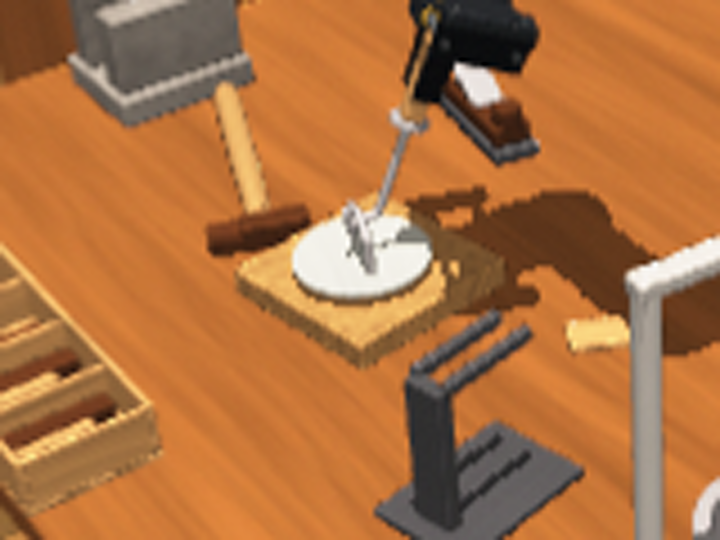

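Emit:
step_arm(
  commands=[
    {"dx": -0.0004,"dy": 0,"dz": 0.001,"rx": 0,"ry": 0,"rz": 0,"claw": 1},
    {"dx": -0.0008,"dy": 0,"dz": 0.002,"rx": 0,"ry": 0,"rz": 0,"claw": 1},
    {"dx": -0.0012,"dy": 0,"dz": 0.003,"rx": 0,"ry": 0,"rz": 0,"claw": 1},
    {"dx": -0.0016,"dy": 0,"dz": 0.004,"rx": 0,"ry": 0,"rz": 0,"claw": 1},
    {"dx": -0.002,"dy": 0,"dz": 0.005,"rx": 0,"ry": 0,"rz": 0,"claw": 1},
    {"dx": -0.002,"dy": 0,"dz": 0.005,"rx": 0,"ry": 0,"rz": 0,"claw": 1},
    {"dx": -0.002,"dy": 0,"dz": 0.005,"rx": 0,"ry": 0,"rz": 0,"claw": 1},
  ],
)

```text
t: 20.0
ee_pos: [0.5729, -0.2518, 0.1831]
tool_rot: [[0.872, -0.341, 0.351], [-0.316, -0.94, -0.128], [0.374, 0.0, -0.927]]
ft_force: [-0.2, 0.0, -0.7]
opening: 0.209
```

```bash
python3 look.py 18 170,40,470,240 180,150,340,270
```

```text
tcp [ 0.5729 -0.2518  0.1831] hook [ 0.6281 -0.2718  0.0655] F [-0.17  0.03 -0.75] M [ 0.35  0.9  -0.02] j [-0.118  0.267 -0.428  0.176 -0.509  1.202] dq 0.002368055972299193 t 20.0 op 0.209
```

View pics/s18c.png

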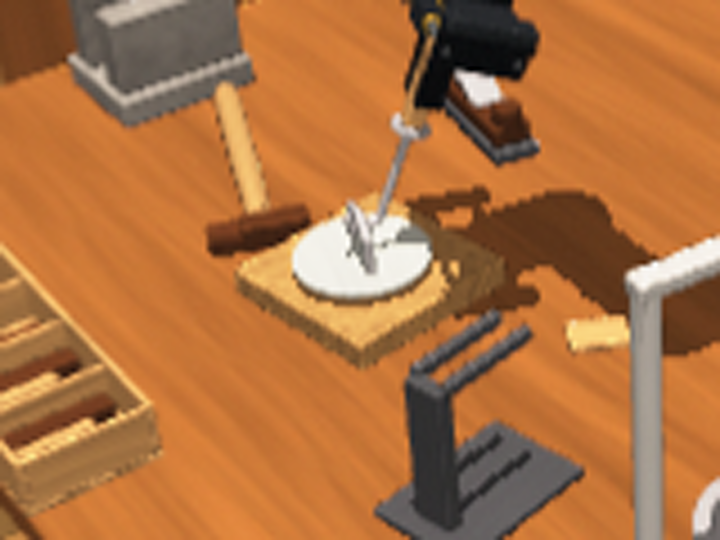

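View pics/w18c.png

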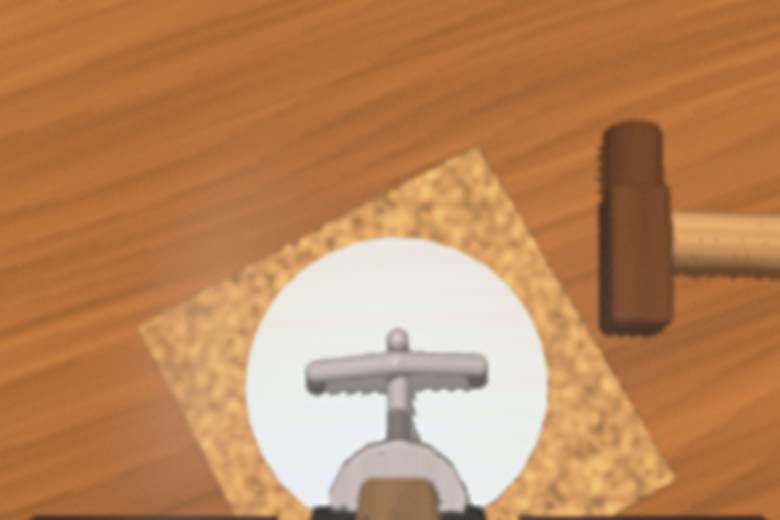

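Emit:
step_arm(
  commands=[
    {"dx": -0.0012,"dy": 0,"dz": 0.003,"rx": 0,"ry": 0,"rz": 0,"claw": 1},
    {"dx": -0.0028,"dy": 0,"dz": 0.007,"rx": 0,"ry": 0,"rz": 0,"claw": 1},
    {"dx": -0.0045,"dy": 0,"dz": 0.0112,"rx": 0,"ry": 0,"rz": 0,"claw": 1},
    {"dx": -0.0045,"dy": 0,"dz": 0.0112,"rx": 0,"ry": 0,"rz": 0,"claw": 1},
    {"dx": -0.0045,"dy": 0,"dz": 0.0112,"rx": 0,"ry": 0,"rz": 0,"claw": 1},
  ],
)

```text
t: 20.72
ee_pos: [0.5729, -0.2517, 0.1709]
tool_rot: [[0.872, -0.341, 0.351], [-0.316, -0.94, -0.128], [0.374, 0.0, -0.927]]
ft_force: [-0.1, -0.3, -0.7]
opening: 0.197
```

```bash
python3 look.py 19 230,90,410,240 230,180,310,250
```

```text
tcp [ 0.5729 -0.2517  0.1709] hook [ 0.6281 -0.2718  0.0534] F [-0.1  -0.31 -0.73] M [0.26 0.89 0.01] j [-0.119  0.281 -0.447  0.187 -0.476  1.191] dq 0.003944462414558796 t 20.725 op 0.197
```

View pics/s19c.png

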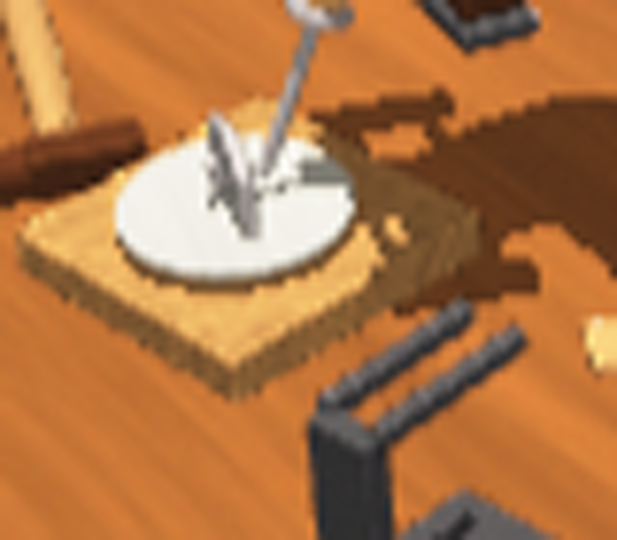

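View pics/w19c.png

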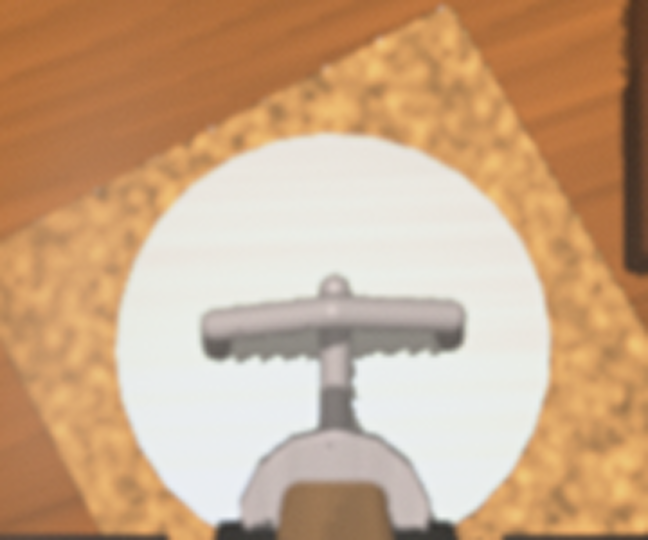

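Emit:
step_arm(
  commands=[
    {"dx": -0.004,"dy": 0,"dz": -0.0016,"rx": 0,"ry": 0,"rz": 0,"claw": 1},
    {"dx": -0.009,"dy": 0,"dz": -0.0036,"rx": 0,"ry": 0,"rz": 0,"claw": 1},
    {"dx": -0.014,"dy": 0,"dz": -0.0057,"rx": 0,"ry": 0,"rz": 0,"claw": 1},
    {"dx": -0.0167,"dy": 0,"dz": -0.0067,"rx": 0,"ry": 0,"rz": 0,"claw": 1},
    {"dx": -0.0167,"dy": 0,"dz": -0.0067,"rx": 0,"ry": 0,"rz": 0,"claw": 1},
  ],
)

```text
t: 21.45
ee_pos: [0.5557, -0.2455, 0.1711]
tool_rot: [[0.872, -0.341, 0.352], [-0.316, -0.94, -0.128], [0.374, 0.0, -0.927]]
ft_force: [0.3, -0.5, -1.5]
opening: 0.196
```

```bash
python3 look.py 20 230,90,410,240 230,180,310,250
```

```text
tcp [ 0.5557 -0.2455  0.1711] hook [ 0.6109 -0.2656  0.0535] F [ 0.3  -0.47 -1.54] M [0.35 0.83 0.07] j [-0.111  0.251 -0.494  0.2   -0.46   1.171] dq 0.00950145795561615 t 21.45 op 0.196
```

View pics/w20c.png

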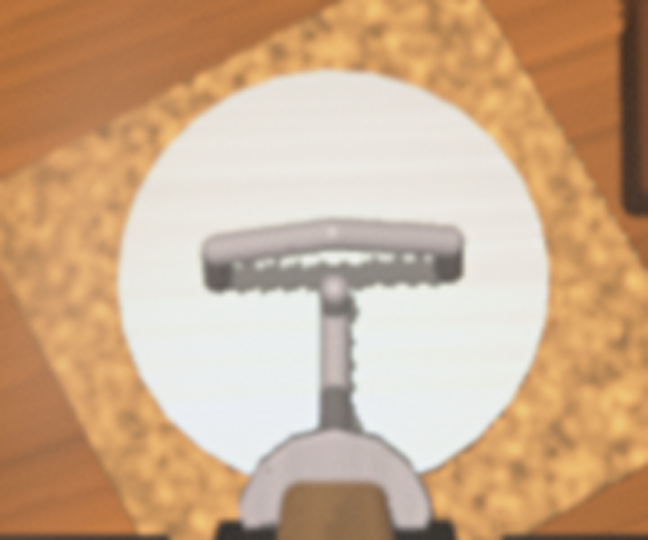

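```bash
python3 - <<'E'
from h import *
o=ctrl.get_obs();d=load("w20");k=540/150
print("tip pred",proj(d,(Tt(o)@np.array([.0295,0,.1247,1]))[:3]),"seen",(230+335/k,90+282/k))
print("collar centre top pred",proj(d,(Tt(o)@np.array([.001,0,.034,1]))[:3]), "bar px of collar far edge pred",proj(d,(Tt(o)@np.array([.018,0,.034,1]))[:3]),"seen",(230+335/k,90+430/k))
R=Rlean(-20,22)
p=np.array(o["ee_pos"])
delta(p+np.array([-.04*np.cos(np.radians(20)),.04*np.sin(np.radians(20)),.02]),R)
delta([.52,-.16,.30],Rlean(-8,12))
delta([.60,-.06,.32],Rlean(6,2))
delta([.6797,-.0098,.310],Rlean(11.25,0))
E
```

```text
tip pred [[321.7456172  169.16485698]] seen (323.05555555555554, 168.33333333333331)
collar centre top pred [[321.44011029 236.94494141]] bar px of collar far edge pred [[321.41225148 210.75170931]] seen (323.05555555555554, 209.44444444444446)
d [-0.0296, -0.0, -0.0335] r [-0.0002, 0.0005, 0.0011] rows>= 0.7
d [-0.0103, -0.0681, -0.1432] r [0.0612, -0.1734, -0.1994] rows>= 2.5
d [0.0353, -0.1894, -0.1464] r [0.0947, -0.3425, -0.445] rows>= 3.9
d [0.0852, -0.2638, -0.1155] r [0.1046, -0.3738, -0.5375] rows>= 4.8
```

Emit:
step_arm(
  commands=[
    {"dx": -0.01,"dy": 0,"dz": -0.008,"rx": 0,"ry": 0,"rz": 0,"claw": 1},
    {"dx": -0.03,"dy": 0,"dz": -0.034,"rx": 0,"ry": 0,"rz": 0,"claw": 1},
    {"dx": -0.025,"dy": -0.015,"dz": -0.07,"rx": 0.015,"ry": -0.04,"rz": -0.05,"claw": 1},
    {"dx": -0.018,"dy": -0.04,"dz": -0.11,"rx": 0.035,"ry": -0.1,"rz": -0.12,"claw": 1},
    {"dx": -0.01,"dy": -0.068,"dz": -0.143,"rx": 0.06,"ry": -0.173,"rz": -0.2,"claw": 1},
    {"dx": 0.005,"dy": -0.108,"dz": -0.145,"rx": 0.072,"ry": -0.23,"rz": -0.28,"claw": 1},
    {"dx": 0.02,"dy": -0.15,"dz": -0.146,"rx": 0.083,"ry": -0.287,"rz": -0.363,"claw": 1},
    {"dx": 0.035,"dy": -0.189,"dz": -0.146,"rx": 0.095,"ry": -0.343,"rz": -0.445,"claw": 1},
    {"dx": 0.06,"dy": -0.227,"dz": -0.131,"rx": 0.1,"ry": -0.358,"rz": -0.49,"claw": 1},
    {"dx": 0.085,"dy": -0.264,"dz": -0.1155,"rx": 0.105,"ry": -0.374,"rz": -0.5375,"claw": 1},
    {"dx": 0.085,"dy": -0.264,"dz": -0.1155,"rx": 0.105,"ry": -0.374,"rz": -0.5375,"claw": 1},
    {"dx": 0.085,"dy": -0.264,"dz": -0.1155,"rx": 0.105,"ry": -0.374,"rz": -0.5375,"claw": 1},
  ],
)

```text
t: 23.05
ee_pos: [0.6789, -0.0097, 0.3095]
tool_rot: [[0.981, 0.195, -0.001], [0.195, -0.981, 0.0], [-0.001, -0.0, -1.0]]
ft_force: [-0.4, 0.5, -0.8]
opening: 0.201
```

```bash
python3 look.py 21 220,90,420,270 210,120,350,280
python3 - <<'E'
from h import *
delta([.6797,-.0098,.304],Rlean(11.25,0))
E
```

```text
tcp [ 0.6789 -0.0097  0.3095] hook [ 0.6891 -0.0076  0.1785] F [-0.44  0.51 -0.76] M [-0.07  0.02  0.04] j [ 0.223  0.446  0.291 -0.    -1.417  1.544] dq 0.03366643790876315 t 23.05 op 0.201
d [0.0011, -0.0002, 0.0069] r [-0.0004, -0.001, -0.0008] rows>= 0.1
```

View pics/w21c.png

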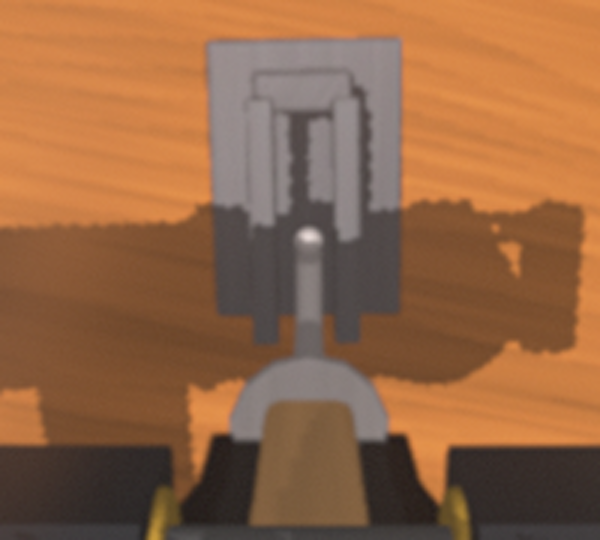

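View pics/s21c.png

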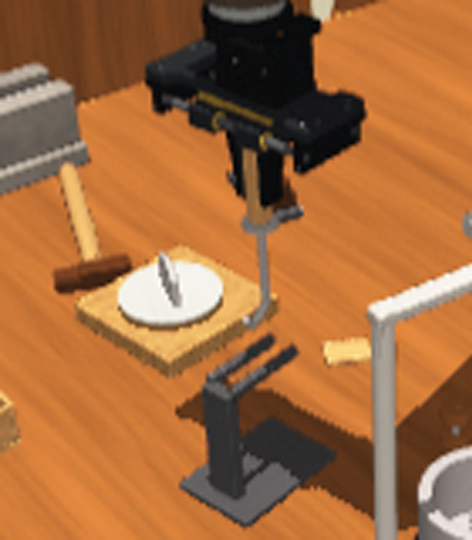

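Emit:
step_arm(
  commands=[
    {"dx": 0.001,"dy": 0,"dz": 0.025,"rx": 0,"ry": 0,"rz": 0,"claw": 1},
    {"dx": 0.001,"dy": 0,"dz": 0.055,"rx": 0,"ry": 0,"rz": 0,"claw": 1},
    {"dx": 0.001,"dy": 0,"dz": 0.085,"rx": 0,"ry": 0,"rz": 0,"claw": 1},
    {"dx": 0.001,"dy": 0,"dz": 0.11,"rx": 0,"ry": 0,"rz": 0,"claw": 1},
    {"dx": 0.001,"dy": 0,"dz": 0.125,"rx": 0,"ry": 0,"rz": 0,"claw": 1},
    {"dx": 0.001,"dy": 0,"dz": 0.132,"rx": 0,"ry": 0,"rz": 0,"claw": 1},
    {"dx": 0.001,"dy": 0,"dz": 0.132,"rx": 0,"ry": 0,"rz": 0,"claw": 1},
    {"dx": 0.001,"dy": 0,"dz": 0.132,"rx": 0,"ry": 0,"rz": 0,"claw": 1},
  ],
)

```text
t: 24.15
ee_pos: [0.6811, -0.0093, 0.1791]
tool_rot: [[0.981, 0.195, 0.002], [0.195, -0.981, 0.001], [0.002, -0.0, -1.0]]
ft_force: [-0.4, 0.7, -1.1]
opening: 0.198
```

```bash
python3 look.py 22 220,90,420,270 240,170,330,280
```

```text
tcp [ 0.6811 -0.0093  0.1791] hook [ 0.6916 -0.0071  0.0481] F [-0.37  0.7  -1.1 ] M [-0.05  0.02 -0.03] j [ 0.223  0.516  0.082 -0.    -1.135  1.544] dq 0.0025514911516818163 t 24.15 op 0.198
```

View pics/w22c.png

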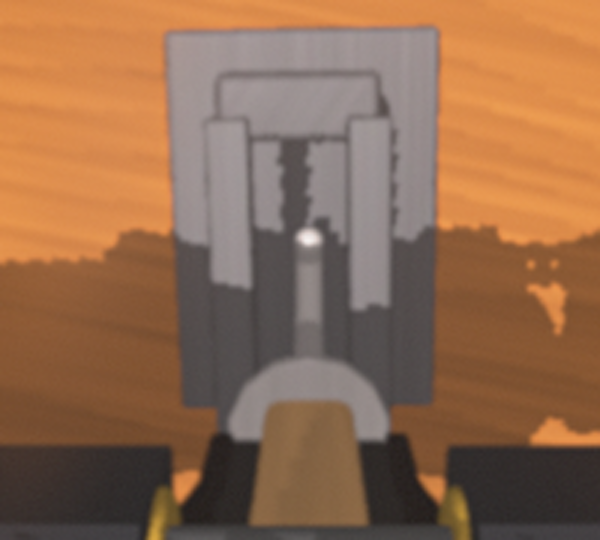

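View pics/s22c.png

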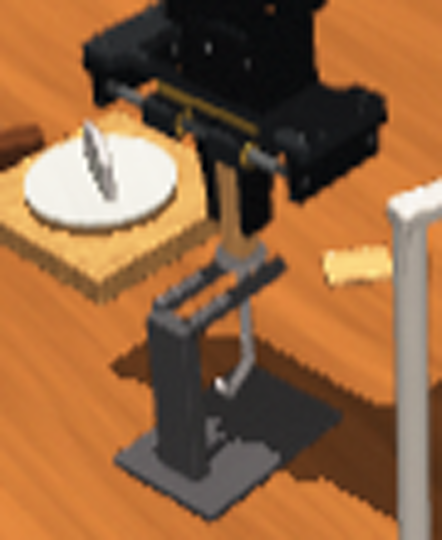

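Emit:
step_arm(
  commands=[
    {"dx": -0.001,"dy": 0,"dz": 0.002,"rx": 0,"ry": 0,"rz": 0,"claw": 1},
    {"dx": -0.001,"dy": 0,"dz": 0.0035,"rx": 0,"ry": 0,"rz": 0,"claw": 1},
    {"dx": -0.001,"dy": 0,"dz": 0.005,"rx": 0,"ry": 0,"rz": 0,"claw": 1},
    {"dx": -0.001,"dy": 0,"dz": 0.005,"rx": 0,"ry": 0,"rz": 0,"claw": 1},
    {"dx": -0.001,"dy": 0,"dz": 0.005,"rx": 0,"ry": 0,"rz": 0,"claw": 1},
  ],
)

```text
t: 24.88
ee_pos: [0.6794, -0.0095, 0.1739]
tool_rot: [[0.981, 0.195, 0.0], [0.195, -0.981, 0.0], [0.0, -0.0, -1.0]]
ft_force: [-2.6, 0.6, 6.5]
opening: 0.203
```

```bash
python3 look.py 23 220,90,420,270 240,170,330,280
```

```text
tcp [ 0.6794 -0.0095  0.1739] hook [ 0.6898 -0.0074  0.0429] F [-2.58  0.56  6.46] M [ 0.22  0.92 -0.  ] j [ 0.223  0.518  0.072 -0.    -1.125  1.544] dq 0.0007493849098382154 t 24.875 op 0.203
```

View pics/s23c.png

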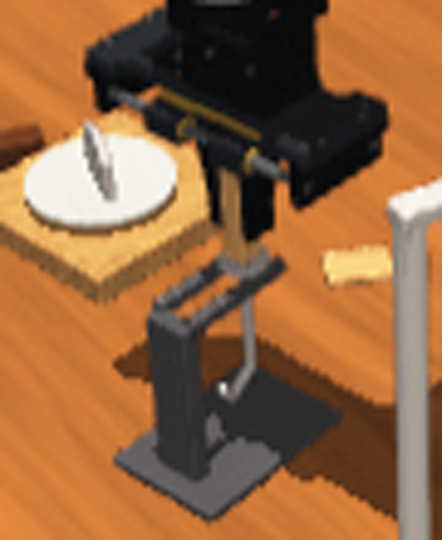

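Emit:
step_arm(
  commands=[
    {"dx": 0,"dy": 0,"dz": -0.0006,"rx": 0,"ry": 0,"rz": 0,"claw": 1},
    {"dx": 0,"dy": 0,"dz": -0.0006,"rx": 0,"ry": 0,"rz": 0,"claw": 0.8},
    {"dx": 0,"dy": 0,"dz": -0.0006,"rx": 0,"ry": 0,"rz": 0,"claw": 0.75},
    {"dx": 0,"dy": 0,"dz": -0.0006,"rx": 0,"ry": 0,"rz": 0,"claw": 0.7},
    {"dx": 0,"dy": 0,"dz": -0.0006,"rx": 0,"ry": 0,"rz": 0,"claw": 0.5},
    {"dx": 0,"dy": 0,"dz": -0.0006,"rx": 0,"ry": 0,"rz": 0,"claw": 0.3},
    {"dx": 0,"dy": 0,"dz": -0.0006,"rx": 0,"ry": 0,"rz": 0,"claw": 0.3},
    {"dx": 0,"dy": 0,"dz": -0.0006,"rx": 0,"ry": 0,"rz": 0,"claw": 0.3},
    {"dx": 0,"dy": 0,"dz": -0.0006,"rx": 0,"ry": 0,"rz": 0,"claw": 0.3},
  ],
)

```text
t: 26.1
ee_pos: [0.6795, -0.0095, 0.1734]
tool_rot: [[0.981, 0.195, -0.0], [0.195, -0.981, 0.001], [-0.0, -0.001, -1.0]]
ft_force: [0.2, -0.7, 0.1]
opening: 0.689
```

```bash
python3 look.py 24 220,90,420,330 240,170,330,280
```

```text
tcp [ 0.6795 -0.0095  0.1734] hook [ 0.6897 -0.0073  0.0424] F [ 0.23 -0.66  0.12] M [-0.08 -0.02 -0.02] j [ 2.230e-01  5.190e-01  7.200e-02 -1.000e-03 -1.124e+00  1.544e+00] dq 0.00266517610618101 t 26.1 op 0.689
```

View pics/w24c.png

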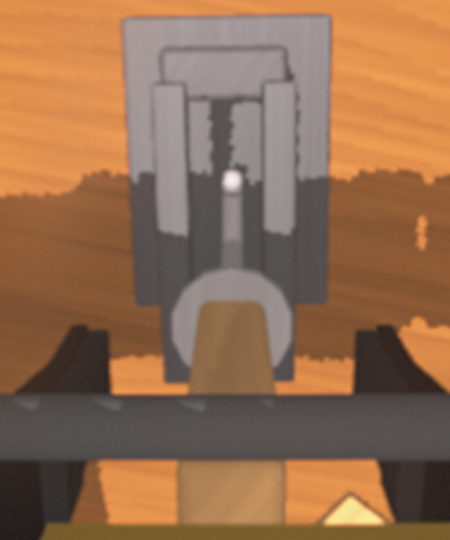

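View pics/s24c.png

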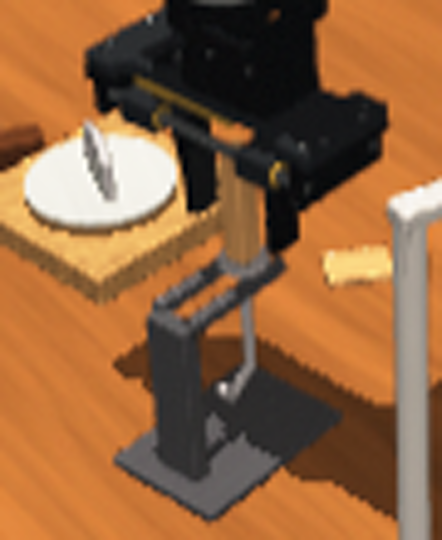

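Emit:
step_arm(
  commands=[
    {"dx": 0,"dy": 0,"dz": -0.02,"rx": 0,"ry": 0,"rz": 0,"claw": 0.3},
    {"dx": 0,"dy": 0,"dz": -0.06,"rx": 0,"ry": 0,"rz": 0,"claw": 0.2},
    {"dx": 0,"dy": 0,"dz": -0.11,"rx": 0,"ry": 0,"rz": 0,"claw": 0.1},
    {"dx": 0,"dy": 0,"dz": -0.14,"rx": 0,"ry": 0,"rz": 0,"claw": 0.1},
    {"dx": -0.05,"dy": 0,"dz": -0.15,"rx": 0,"ry": 0,"rz": 0,"claw": 0.1},
    {"dx": -0.1,"dy": 0,"dz": -0.15,"rx": 0,"ry": 0,"rz": 0,"claw": 0.1},
    {"dx": -0.16,"dy": 0,"dz": -0.15,"rx": 0,"ry": 0,"rz": 0,"claw": 0.1},
    {"dx": -0.21,"dy": 0,"dz": -0.15,"rx": 0,"ry": 0,"rz": 0,"claw": 0.1},
    {"dx": -0.21,"dy": 0,"dz": -0.15,"rx": 0,"ry": 0,"rz": 0,"claw": 0.1},
    {"dx": -0.21,"dy": 0,"dz": -0.15,"rx": 0,"ry": 0,"rz": 0,"claw": 0.1},
  ],
)

```text
t: 27.45
ee_pos: [0.4741, -0.0505, 0.3241]
tool_rot: [[0.981, 0.195, 0.001], [0.195, -0.981, 0.001], [0.002, -0.001, -1.0]]
ft_force: [0.5, -0.0, -0.6]
opening: 0.901
```

```bash
python3 look.py 25 0,0,640,400 200,150,440,320
python3 - <<'E'
from h import *
shot("top","t25");cv2.imwrite("pics/t25c.png",cv2.resize(cv2.imread("pics/t25.png")[130:260,180:480],None,fx=2.6,fy=2.6,interpolation=cv2.INTER_CUBIC))
E
```

```text
tcp [ 0.4741 -0.0505  0.3241] hook [ 0.4845 -0.0483  0.1931] F [ 0.49 -0.03 -0.55] M [ 0.01 -0.02  0.03] j [ 0.235  0.071 -0.179 -0.    -1.319  1.532] dq 0.034995143262304414 t 27.45 op 0.901
```

View pics/s25c.png

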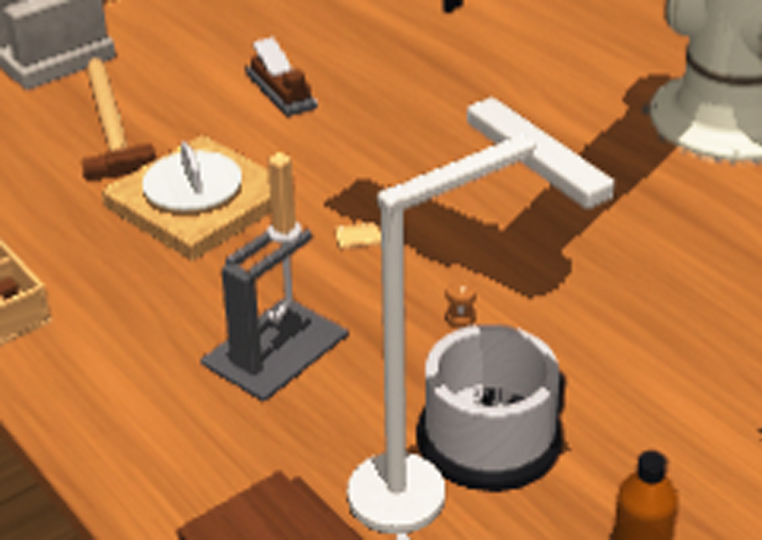

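View pics/t25c.png

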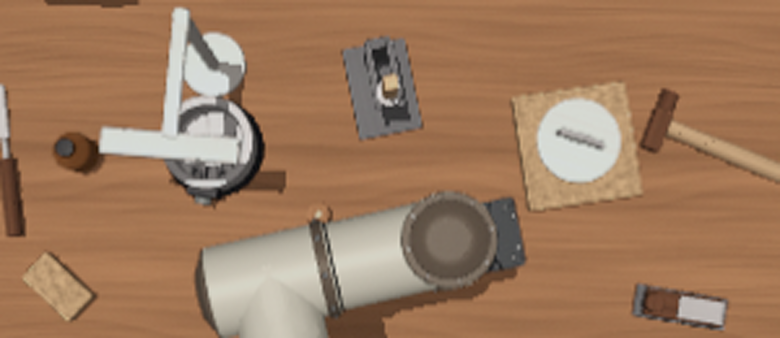

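View pics/w25.png

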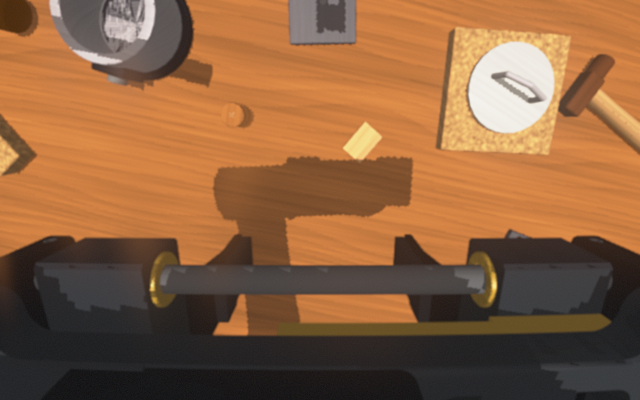

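```bash
python3 - <<'E'
from h import *
t=load("t25");s0=load("scene0")["img"].astype(int);s1=load("s25")["img"].astype(int)
w=load("w25")
g=t["img"][155:218,370:435].astype(int);m=((g.min(2)>190)).astype(np.uint8)
c=max(cv2.findContours(m,0,1)[0],key=cv2.contourArea);(x,y),r=cv2.minEnclosingCircle(c);print("lid centre",plane(t,(x+370,y+155),.039),"r px",r)
d=np.abs(s0-s1).max(2)>40
for n,(x0,y0,x1,y1) in dict(mallet=(222,165,250,208),handle_hanger=(262,195,310,275),blank=(303,217,322,230),clamp=(336,236,352,254),plane=(275,160,300,187),varnish=(390,290,415,330),sand=(438,276,466,308),chisel=(405,314,460,370),lamp=(305,180,335,320)).items(): print(n,d[y0:y1,x0:x1].mean().round(3))
o=ctrl.get_obs();print(o["t"],np.abs(o["dq"]).max())
E
```

```text
lid centre [ 0.63399323 -0.27035602  0.039     ] r px 15.70321273803711
mallet 0.024
handle_hanger 0.076
blank 0.138
clamp 0.038
plane 0.0
varnish 0.0
sand 0.0
chisel 0.0
lamp 0.068
27.6 0.004581216547528518
```

```bash
python3 - <<'E'
from h import *
w=load("w25");print("blank",plane(w,(363,141),.007),"clamp",plane(w,(236,113),.042))
a=load("scene0")["img"];b=load("s25")["img"]
f=lambda i:cv2.resize(i[190:265,255:360,::-1],None,fx=3.7,fy=3.7,interpolation=cv2.INTER_CUBIC)
cv2.imwrite("pics/cmp.png",cv2.hconcat([f(a),f(b)]))
for i in (a,b):
    h=i[212:235,298:325].astype(int);m=(h[:,:,0]>210)&(h[:,:,1]>160)&(h[:,:,2]>80);ys,xs=np.nonzero(m);print(xs.mean()+298,ys.mean()+212,len(xs))
E
```

```text
blank [ 0.52618356 -0.1010944   0.007     ] clamp [0.5306631  0.07648035 0.042     ]
313.41237113402065 222.22680412371133 97
313.4329896907216 222.2680412371134 97
```

View pics/cmp.png

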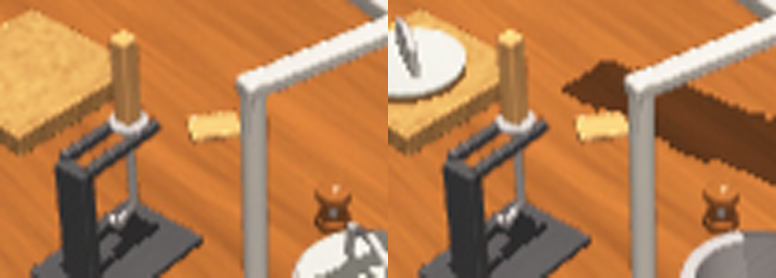

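Before and after match: the blank is at the same pixel, the lifter hangs as it did at the start, and the only other change is the arm's shadow. I'm handing the job in.

```bash
python3 - <<'E'
from rig import ctrl
print(ctrl.job_done())
E
```

```text
the job is handed in; nothing more can be done
None
```

The lid is on the cork pad and the lifter hangs upright on its fork by the collar. I handed the job in at about 27.6 s of the 72 s allowed. I took the lifter, leaned it back 35°, hooked the loop and lifted the lid out under the lamp. I set it down gently, unhooked, and hung the lifter up again.

**Last checks:**
- **Lid:** its centre measures (0.634, -0.270) against the pad centre at (0.628, -0.272). That leaves more than 10 mm of pad all round.
- **Lifter:** it looks the same in the scene picture as at the start.
- **Other things:** the blank, plane, varnish, sanding block and chisel show no change in the scene picture. The small differences in the crops with the mallet, clamp and lamp look like the arm's shadow or the lid having moved.
- **Forces:** the readings I took stayed under 10 N. They come at the end of each move, so short peaks in between would not show.

**What did not go to plan:**
- **Lean over the pad:** a wrist joint reached its range limit (the commanded pose was out of reach), so the arm stopped short at about 33° lean. I set the lid down and unhooked at 22° instead, and the lid tilted roughly 2–3° while hanging there.
- **Pad height:** two views put the pad's top at 7–18 mm rather than 25 mm. I used the given 25 mm, and the force reading at touchdown agreed with it.
- **Wrist camera:** at the end it placed the blank and clamp 5–9 mm from my first top-view estimates. The scene pictures show neither moved, so I put this down to measurement error.

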